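# Put the T-wrench away and send the print bed home

## Task

Get the 3D printer ready for the next print. Grip the T-handle socket wrench on the print bed firmly by the two ends of its cross-bar and lift it clear of the bed with the shaft still sticking out sideways; in the air ease your grip so that the shaft swings down between the fingers, and tighten again once it hangs straight down. Hang it by the cross-bar on the empty fork hook of the rack and let go, then push the bed all the way back under the gantry and press the start knob on the console, leaving everything else where it is.

Things in the scene. Friction and masses are not known exactly. Their poses are not given: they have to be found in the camera images.
- wrench_bar (a point): Bright steel T-handle socket wrench, about 0.24 kg, lying flat on the print bed. This point: middle of its cross-bar, on its axis (10 mm above the bed). Bar round, 20 mm thick, 58 mm long, ends chamfered to 12 mm flats. x: along the shaft from bar to socket; y: along the bar. Gripped end to end: 50 N holds it level, 6 to 9 N lets it swing down about the bar, 4 N lets it slip out.
- wrench_tip (a point): The open end of the wrench's socket, on the shaft's axis, 165 mm from the middle of the cross-bar. The shaft is 11 mm thick; the socket, its last 50 mm, is 20 mm thick.
- fork_seat (a point): Empty fork hook on the rack: where the middle of the hung cross-bar lies, 206 mm above the desk. Two parallel bent wires, 8 mm thick, with a 20 mm gap for the shaft, dip to a shallow V under this point. x: level, from the fork's open front into the rack; y: along the rail, the direction the bar must have. The wires' front ends turn up 23 mm in front of this point and reach 8 mm above it.
- fork_used_seat (a point): The same point on the other fork hook of the rack, on which a T-handle hex key of the same bar size hangs. Same axes.
- hexkey: The T-handle hex key that hangs on the other fork: origin at the middle of its cross-bar, z up along its shaft, y along the bar; shaft 165 mm long, pointing down. It must stay there.
- bed (a joint): Travel of the print bed on its rails, m: 0 fully back (home, against its stop), larger when drawn out to the front. It starts drawn out 0.13 to 0.17. It slides with about 3 N of friction and stays where it is left.
- bed_front (a point): Middle of the print bed's front edge, on its top face, 85 mm above the desk. y: to the front, the way the bed comes out; push it along -y to send it home. The bed is a flat dark plate 235 x 235 mm, 6 mm thick; its carriage, 17 mm below the top face, is set back 22 mm from the front edge. Base beams reach 52 mm above the desk.
- start_top (a point): Middle of the top of the start knob, a round grey push knob 34 mm across, 68 mm above the desk, on the low black console (50 mm high) at the front of the printer; it is at the console's end nearer the robot, beside the small screen. It goes straight down 6 mm and springs back; 5 N takes it fully down.
- start (a joint): How far the start knob is pressed, m: 0 out, 0.006 fully down.
- scraper: Bystander: print scraper, 190 mm long, lying on the desk between the printer and the rack; 20 mm high.
- spanner: Bystander: flat spanner, 150 mm long, lying on the desk in front of the rack.
- print_part: Bystander: printed angle bracket, 70 x 50 x 53 mm.
- mug: Bystander: white mug, 82 mm across, 95 mm high.
- rack: The rack, fixed: a 320 mm long level rail (20 mm square, its top 205 mm above the desk) on two posts at its ends; origin on the desk under the rail's middle, y along the rail. The forks are on its -x face, 70 mm either side of the middle; their seats lie 35 mm in front of the rail's axis, with free space down to the desk.
- printer: The moving-bed 3D printer, fixed: origin on the desk under the middle of its base, y to its front. The gantry crosses 90 mm behind the origin (118 mm behind the bed's front edge once home): uprights at x = +-185 mm, 425 mm high; cross beam 308 to 328 mm above the desk; print head at x = +135 mm, down to 229 mm, 60 mm in front of the gantry.
Things that resemble listed ones, but are neither listed nor needed, are in the scene too. Leave any yellow look-alike of the part that bears wrench_bar alone. What is shaped like the hexkey but orange is not meant.

How it is judged:
By the outcome, as a careful person would: the job done as asked, in the order asked, and still so for the second after the job is handed in, with the robot touching nothing.
It also fails if it takes over 72 s, if anything falls off the work surface, if the arm or the gripper's body presses on something with over 40 N, if the wrist force passes 120 N, or if a joint passes its speed limit or range.

## Robot

A 6-joint arm with a two-finger parallel gripper is mounted at the origin on the work surface. World frame = base frame: x ahead of the robot, y to its left, z up, the work surface at z = 0. Lengths are in m, angles in rad, forces in N, time in s.
With the tool pointing down it reaches from about 0.4 to 0.825 m from the base axis. Payload 7 kg.
Tool frame: the origin (TCP) lies at the very end of the fingers, on their centre line; the grasp point (between the pads) lies 19 mm behind it; x points along the fingers, y is the direction in which the jaws open and shut, and the axes are right-handed (so a half turn about x gives the same grasp; the last joint's range is limited). The gripper opens to 88 mm and grips with 3 to 60 N. Pads are 19 mm wide; open, the fingers measure 130 mm over their backs; the gripper's body (78 mm by 193 mm) begins 47 mm behind the grasp point.
Start: joints at [1.47, 0.359, 0.012, 0, -1.224, -0.288], TCP at [0.256, 0.625, 0.227] pointing down, gripper open.
Joint ranges: [-3.07, 3.07], [-1.43, 2.12], [-1.02, 1.25], [-3.03, 1.67], [-3.05, -0], [-3.03, 3.03]. Speed limits (rad/s): [2.39, 2.39, 3.01, 3.14, 3.14, 3.14].

## Interface

Orientations are given as [roll, pitch, yaw] about the fixed x, y, z axes, in that order (R = Rz(yaw) Ry(pitch) Rx(roll)).
In Python, from station import arm, cams gives the robot as it stands. The module is installed in compiled form; this text tells all that it offers.
- The arm moves only by the tool carry_out, never from a script. Its argument "deltas" is a list of rows, each a list of 6 numbers: the shift along the tool's x, y, z in units of 0.04 m (1.0 is 0.04 m), then the turn, a rotation vector about the tool's x, y, z in units of 4 degrees (1.0 is 4 degrees). In form: [[tx, ty, tz, ax, ay, az], ...]. A call has 1 to 5 rows; each row shifts and turns the pose as measured when the row begins, along the tool's axes as they then stand; what a row does not reach is not made up. A row lasts 1/10 s, in which the tool goes at most 50 mm and 8.59 degrees, less where a joint would pass 70% of its speed; a pose out of reach is approached as far as the arm can. A call with a number of a shift or a turn outside -1 to 1 is refused whole. A call with a gripper value outside its range is refused whole. "hand" is the closure, from 0 (fully open) to 1 (shut), set as the call begins (left out, the last holds). The fingers move at their own pace and stop on an object; "newtons" is the grip in N (left out, the last holds). Time passes only in rows, so rows that do not move let the fingers close. It gives the time, the measured TCP pose, the force and the opening at its end, in the units of the state.
- arm.get_state(): the state, without advancing time (a new reading comes with each control period).
- cams.grab_frame(name): name is "scene" or "top" or "wrist"; returns a dict with "pixels" (480x640x3 uint8, red, green, blue), "fx", "fy", "cx", "cy" (pixels), "k1" (the pictures are not rectified: a ray, as slopes to the right and down, at radius r is drawn at 1 + k1 r^2 times it, then the intrinsics apply), "T" (4x4, takes a point from camera to world coordinates); the wrist camera has in their place "hand_eye" (4x4, takes a point from camera to tool coordinates, whose origin is the TCP and whose axes are the tool frame's). Camera axes: x right, y up, looking along -z (the intrinsics and any distortion apply to the point x, -y, -z); pixel columns grow to the right and rows downward; lengths in m; the calibration is good to about 2 mm. A picture is of the moment at which its call begins: read the wrist's pose just before it. There is no depth.
- arm.job_done(): hands the job in, once; it reports no verdict.
The state is a dict: "t": time; "q": joint angles; "qd": joint speeds; "joint_efforts": joint torques, N m; "eef_pos": TCP position; "ee_rot": TCP orientation; "force": force on the tool from outside, world axes, zero at the start; "moment": the same for the moment, N m; "width": finger opening in m.
Only numpy, scipy, OpenCV 4.12 (cv2) and the standard library are available. Lean on these libraries where they do the work, as an engineer would, in place of code of your own. Each camera call takes 0.05 s, during which the arm holds its last target.

## Working session

There is one attempt and no reset: what is moved stays moved. The work goes in short steps, Python scripts to look and compute and a tool call to move; the robot and the scene stay as the last step left them, time stands still between calls to the robot, and variables do not carry over. Pictures are saved under pics/ and viewed, and the job is handed in when it is done.

Besides the shell and the picture viewer there is one more tool, called after "Call:" as name(argument=value, ...) on one line, values as JSON. carry_out: Moves the arm, as the interface text tells. Shifts and turns lie within -1 to 1; 1 stands for 0.04 m of shift or 4 degrees of turn. Its arguments: {"type":"object","properties":{"deltas":{"type":"array","items":{"type":"array","items":{"type":"number","minimum":-1,"maximum":1}}},"hand":{"type":"number"},"newtons":{"type":"number"}},"required":["deltas"]}

```bash
mkdir -p pics; ls; cat > h.py <<'E'
import numpy as np, cv2
from station import arm, cams
from scipy.spatial.transform import Rotation as Rn
def pose():
    s=arm.get_state(); T=np.eye(4); r=s['ee_rot']; r=np.array(r)
    T[:3,:3]=Rn.from_euler('xyz',r).as_matrix() if r.size==3 else r.reshape(3,3)
    T[:3,3]=s['eef_pos']; return s,T
def grab(n,f=None):
    s,T=pose(); g=cams.grab_frame(n)
    if n=='wrist': g['T']=T@np.array(g['hand_eye'])
    g['T']=np.array(g['T'])
    if f: cv2.imwrite('pics/'+f,g['pixels'][:,:,::-1])
    return g
def ray(g,u,v):
    K=np.array([[g['fx'],0,g['cx']],[0,g['fy'],g['cy']],[0,0,1.]])
    x=np.array([(u-g['cx'])/g['fx'],(v-g['cy'])/g['fy']]);p=x.copy()
    for _ in range(30): p=x/(1+g['k1']*(p@p))
    d=g['T'][:3,:3]@np.array([p[0],-p[1],-1.]); return g['T'][:3,3],d/np.linalg.norm(d)
def onz(g,u,v,z):
    o,d=ray(g,u,v); return o+d*(z-o[2])/d[2]
def proj(g,P):
    c=np.linalg.inv(g['T'])@np.r_[P,1]; p=np.array([c[0],-c[1]])/-c[2]
    p=p*(1+g['k1']*(p@p)); return np.array([g['fx']*p[0]+g['cx'],g['fy']*p[1]+g['cy']])
def tri(a,b):
    (o1,d1),(o2,d2)=a,b
    A=np.stack([d1,-d2],1); t=np.linalg.lstsq(A,o2-o1,rcond=None)[0]
    p,q=o1+d1*t[0],o2+d2*t[1]; return (p+q)/2,np.linalg.norm(p-q)
E
python3 - <<'E'
from h import *
import pickle
s,T=pose(); print(s)
for n in ['scene','top','wrist']:
    g=grab(n,n+'0.png'); pickle.dump(g,open(n+'0.pkl','wb')); print(n,g['fx'],g['fy'],g['cx'],g['cy'],g['k1'],g['T'].round(3).tolist())
E
```

```text
pics
{'t': 0.0, 'q': array([ 1.47008315e+00,  3.59379571e-01,  1.10687504e-02, -3.70571203e-04,
       -1.22409644e+00, -2.88118501e-01]), 'qd': array([-0.00042819,  0.00024767,  0.00025344,  0.00088966,  0.00125662,
       -0.00086806]), 'joint_efforts': array([-2.07930789e-03, -5.82718277e+01,  2.93066365e+01,  6.99753195e+00,
        7.07507323e-03, -1.52584389e-04]), 'eef_pos': array([0.25571882, 0.62415871, 0.22562804]), 'ee_rot': array([ 1.64597428,  1.56914814, -1.88457625]), 'force': array([0.82398969, 0.53756579, 0.46297626]), 'moment': array([ 0.00660773, -0.0245129 ,  0.04754009]), 'width': 0.08766935965471727}
scene 498.60941786177415 498.60941786177415 313.38416713670347 241.9213026433134 -0.007417245706741456 [[0.772, -0.447, 0.452, 1.036], [0.636, 0.566, -0.525, -0.57], [-0.021, 0.693, 0.721, 0.946], [0.0, 0.0, 0.0, 1.0]]
top 595.8637348048071 595.8637348048071 318.36575917493946 243.67661526660777 -0.12182951977524886 [[-0.03, 0.981, -0.191, 0.3], [-1.0, -0.029, 0.007, 0.065], [0.001, 0.191, 0.982, 1.383], [0.0, 0.0, 0.0, 1.0]]
wrist 350.49109064548924 350.49109064548924 323.7407985782454 238.92886391019647 -0.05476939275074177 [[-0.379, 0.886, 0.266, 0.326], [-0.925, -0.364, -0.107, 0.595], [0.002, -0.287, 0.958, 0.384], [0.0, 0.0, 0.0, 1.0]]
```

View pics/scene0.png

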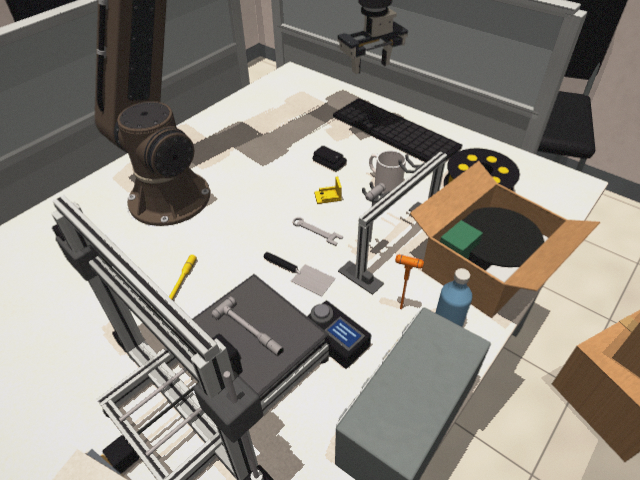

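View pics/top0.png

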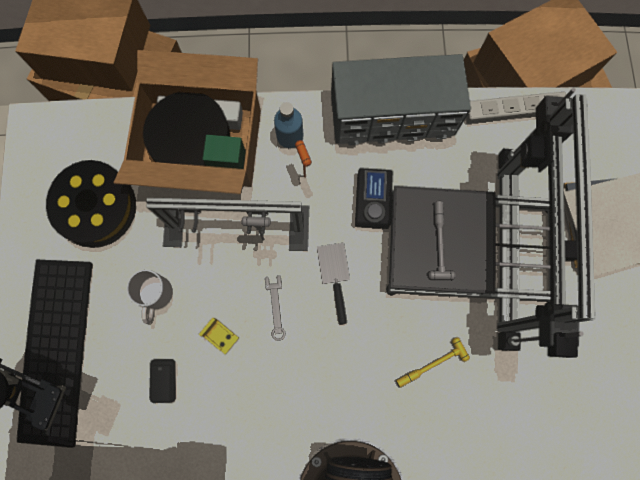

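View pics/wrist0.png

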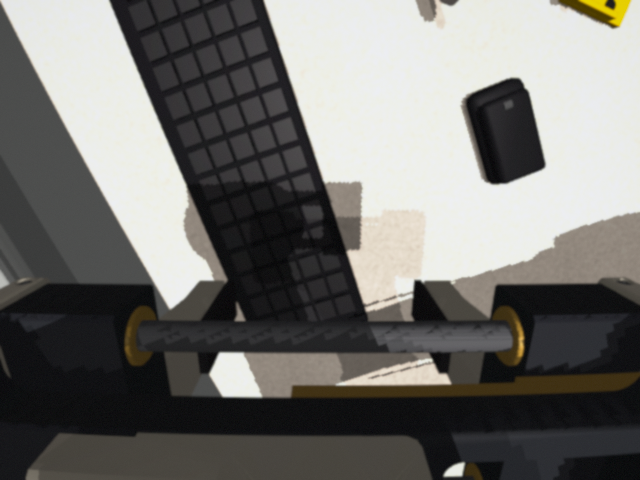

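Overview: in the top view the wrench bar is at (440,275) with its tip at (438,203). The rack rail runs (150–305, 204), with the hex key near (255,222) and the start knob near (375,211). Next I'll enlarge the relevant regions.

```bash
python3 - <<'E'
from h import *
a=cv2.imread('pics/top0.png'); b=cv2.imread('pics/scene0.png')
cv2.imwrite('pics/c1.png',cv2.resize(a[180:300,380:500],None,fx=5,fy=5,interpolation=cv2.INTER_CUBIC))
cv2.imwrite('pics/c2.png',cv2.resize(a[190:270,145:315],None,fx=4.7,fy=4.7,interpolation=cv2.INTER_CUBIC))
cv2.imwrite('pics/c3.png',cv2.resize(b[140:300,330:470],None,fx=3.7,fy=3.7,interpolation=cv2.INTER_CUBIC))
cv2.imwrite('pics/c4.png',cv2.resize(b[265:375,180:380],None,fx=4,fy=4,interpolation=cv2.INTER_CUBIC))
E
```

```text
(no output)
```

View pics/c1.png

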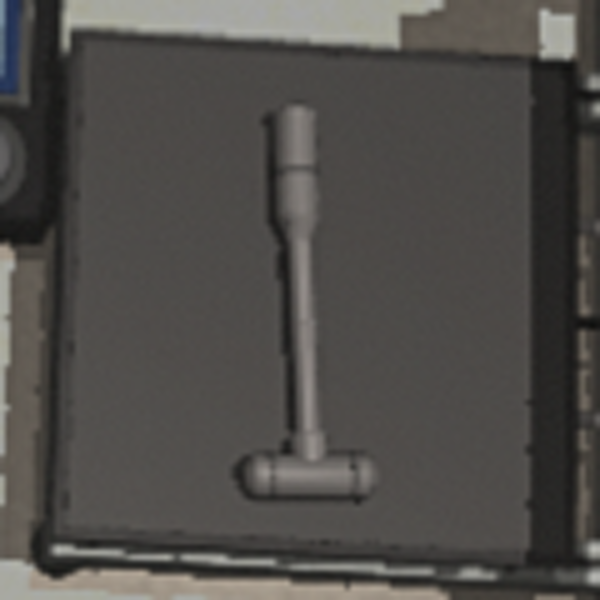

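View pics/c2.png

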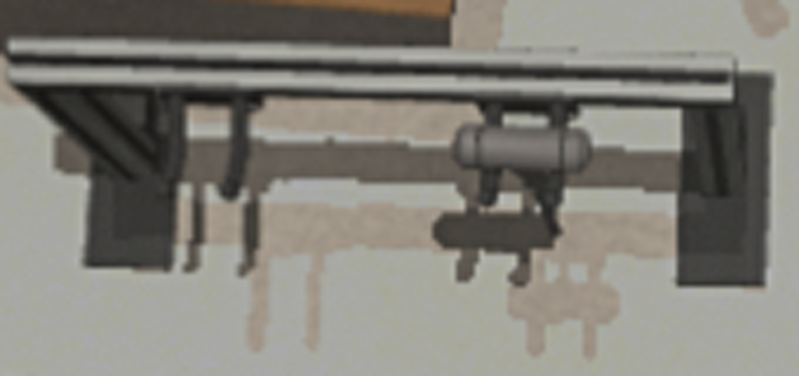

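View pics/c3.png

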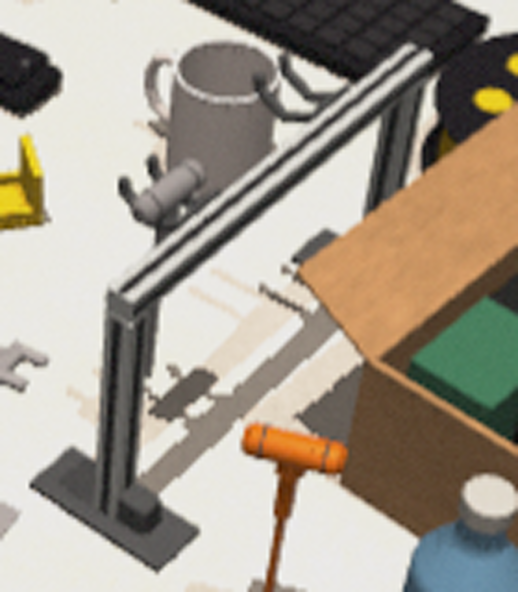

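View pics/c4.png

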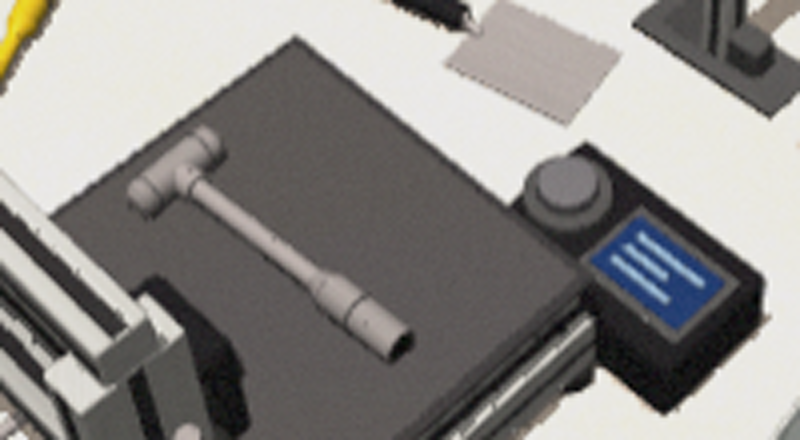

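```bash
python3 - <<'E'
from h import *
import pickle
S=pickle.load(open('scene0.pkl','rb'));P=pickle.load(open('top0.pkl','rb'))
c1=lambda x,y:((x+.5)/5-.5+380,(y+.5)/5-.5+180)
c2=lambda x,y:((x+.5)/4.7-.5+145,(y+.5)/4.7-.5+190)
c3=lambda x,y:((x+.5)/3.7-.5+330,(y+.5)/3.7-.5+140)
c4=lambda x,y:((x+.5)/4-.5+180,(y+.5)/4-.5+265)
def show(n,a,b,z):
    print(n)
    if a: print('  top',onz(P,*a,z).round(4))
    if b: print('  scn',onz(S,*b,z).round(4))
    if a and b:
        p,e=tri(ray(P,*a),ray(S,*b)); print('  tri',p.round(4),e.round(4))
show('bar',c1(308,477),c4(176,168),.095)
show('barL',c1(240,475),c4(212,140),.095)
show('barR',c1(378,480),c4(142,196),.095)
show('tip',c1(295,105),c4(402,345),.095)
show('knob',(375,211),c4(570,186),.068)
show('hex',c2(521,148),c3(170,190),.206)
show('railL',c2(8,50),c3(425,55),.205)
show('railR',c2(735,75),c3(122,295),.205)
show('forktipL',c2(172,175),c3(287,62),.214)
show('forktipR',c2(230,192),c3(260,82),.214)
show('bedfl',c1(75,40),c4(580,272),.085)
show('bedfr',c1(60,528),c4(297,40),.085)
for z in (.205,): 
  print(proj(P,[0.4,0,0]),proj(P,[0.5,0.2,0.2]))
E
```

```text
bar
  top [ 0.4733 -0.2114  0.095 ]
  scn [ 0.4732 -0.2139  0.095 ]
  tri [ 0.4729 -0.2125  0.0935] 0.002
barL
  top [ 0.4752 -0.1813  0.095 ]
  scn [ 0.4748 -0.1889  0.095 ]
  tri [ 0.4739 -0.1846  0.0905] 0.0062
barR
  top [ 0.471  -0.2423  0.095 ]
  scn [ 0.4725 -0.2376  0.095 ]
  tri [ 0.4722 -0.24    0.0969] 0.0047
tip
  top [ 0.6419 -0.2172  0.095 ]
  scn [ 0.6388 -0.2186  0.095 ]
  tri [ 0.6405 -0.2181  0.0965] 0.0031
knob
  top [ 0.6285 -0.0755  0.068 ]
  scn [ 0.631  -0.0777  0.068 ]
  tri [ 0.6294 -0.0758  0.0646] 0.0001
hex
  top [0.5801 0.1829 0.206 ]
  scn [0.5801 0.1816 0.206 ]
  tri [0.5799 0.1827 0.2053] 0.0009
railL
  top [0.6317 0.4093 0.205 ]
  scn [0.6341 0.4008 0.205 ]
  tri [0.6319 0.4098 0.1995] 0.0032
railR
  top [0.6101 0.0897 0.205 ]
  scn [0.6109 0.088  0.205 ]
  tri [0.6102 0.0895 0.2036] 0.0006
forktipL
  top [0.5709 0.3331 0.214 ]
  scn [0.5719 0.3271 0.214 ]
  tri [0.5705 0.3328 0.2106] 0.003
forktipR
  top [0.5627 0.3077 0.214 ]
  scn [0.5696 0.2981 0.214 ]
  tri [0.5642 0.3092 0.2051] 0.0011
bedfl
  top [ 0.6777 -0.121   0.085 ]
  scn [ 0.6764 -0.1259  0.085 ]
  tri [ 0.6768 -0.1229  0.0826] 0.0045
bedfr
  top [ 0.4556 -0.1022  0.085 ]
  scn [ 0.4549 -0.1048  0.085 ]
  tri [ 0.4549 -0.1033  0.0839] 0.0025
[344.3637558  314.89734856] [247.6842441  260.71609794]
```

```bash
cat >> h.py <<'E'
def Rdown(yawdeg):
    # tool x down; tool y at heading yawdeg (deg from world +x)
    a=np.radians(yawdeg); y=np.array([np.cos(a),np.sin(a),0]); x=np.array([0,0,-1.]); return np.stack([x,y,np.cross(x,y)],1)
def delta(p,R=None):
    s,T=pose(); d=T[:3,:3].T@(np.array(p)-T[:3,3])/0.04
    r=np.zeros(3) if R is None else np.degrees(Rn.from_matrix(T[:3,:3].T@R).as_rotvec())/4
    print('shift units',d.round(2),'turn units',r.round(2)); return d,r
E
python3 - <<'E'
from h import *
s,T=pose(); print(T.round(3)); g=cams.grab_frame('wrist'); print(np.array(g['hand_eye']).round(3))
for yaw in (88,-92): delta([.40,-.212,.23],Rdown(yaw))
E
```

```text
[[-0.    -0.379 -0.925  0.256]
 [-0.001 -0.925  0.379  0.624]
 [-1.     0.001 -0.     0.226]
 [ 0.     0.     0.     1.   ]]
[[-0.     0.287 -0.958 -0.159]
 [ 1.     0.    -0.     0.001]
 [ 0.    -0.958 -0.287 -0.076]
 [ 0.     0.     0.     1.   ]]
shift units [ -0.08  17.98 -11.26] turn units [ 3.993e+01 -2.000e-02 -0.000e+00]
shift units [ -0.08  17.98 -11.26] turn units [-5.07  0.   -0.02]
```

```bash
python3 - <<'E'
from h import *
delta([.48,.32,.34],Rdown(-94))
E
```

```text
shift units [-2.84  4.92 -8.07] turn units [-4.57  0.   -0.02]
```

Call:
carry_out(deltas=[[-0.6,0,0,-0.9,0,0],[-0.6,0,0,-0.9,0,0],[-0.6,0,0,-0.9,0,0],[-0.6,0,0,-0.9,0,0],[-0.5,0,0,-0.9,0,0]])

```text
t: 0.7
eef_pos: [0.2551, 0.6224, 0.34]
ee_rot: [1.375, 1.559, -1.831]
force: [-0.2, -0.4, -0.5]
width: 0.0876
```

```bash
python3 - <<'E'
from h import *
print(pose()[0]['t']);delta([.48,.32,.34],Rdown(-94))
E
```

```text
0.7
shift units [ 0.07  7.18 -6.1 ] turn units [ 0.08  0.03 -0.17]
```

Call:
carry_out(deltas=[[0,0.9,-0.75,0,0,0],[0,0.9,-0.75,0,0,0],[0,0.9,-0.75,0,0,0],[0,0.9,-0.75,0,0,0],[0,0.9,-0.75,0,0,0]])

```text
t: 1.2
eef_pos: [0.3946, 0.4329, 0.3425]
ee_rot: [1.364, 1.562, -1.831]
force: [0.3, 0.5, 0.2]
width: 0.0877
```

Call:
carry_out(deltas=[[0,0.9,-0.75,0,0,0],[0,0.9,-0.75,0,0,0],[0,0.9,-0.75,0,0,0],[0,0,0,0,0,0]])

```text
t: 1.6
eef_pos: [0.483, 0.3109, 0.3438]
ee_rot: [1.421, 1.562, -1.777]
force: [0.6, 0.8, 0.1]
width: 0.0876
```

```bash
python3 - <<'E'
from h import *
import pickle
g=grab('wrist','w1.png'); pickle.dump(g,open('w1.pkl','wb'))
print(pose()[0]['t'],pose()[0]['eef_pos']);delta([.48,.32,.34],Rdown(-94))
E
```

```text
1.65 [0.48213114 0.31235733 0.34376496]
shift units [ 0.09 -0.19  0.06] turn units [ 0.19  0.02 -0.11]
```

View pics/w1.png

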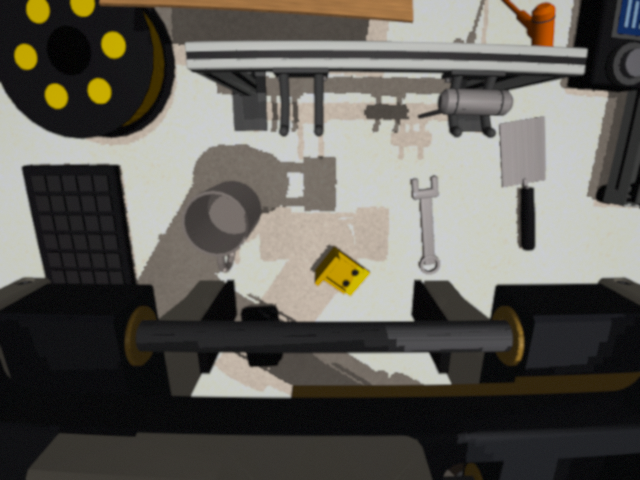

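Wrist view: the empty fork's wire tips are at (284,132) and (319,131). The hex-key bar is centred near (476,102), and the rail's near top edge runs (190,60)–(585,66).

```bash
python3 - <<'E'
from h import *
import pickle
g=pickle.load(open('w1.pkl','rb')); P=pickle.load(open('top0.pkl','rb'))
for n,u,v,z in [('hexc',476,102,.206),('hexL',438,101,.206),('hexR',513,103,.206),('tipL',284,132,.214),('tipR',319,131,.214),('rTL',188,43,.205),('rTR',587,49,.205)]:
    print(n,onz(g,u,v,z).round(4))
im=g['pixels'][:,:,::-1]; cv2.imwrite('pics/w1c.png',cv2.resize(im[30:150,170:600],None,fx=1.86,fy=1.86*1.0,interpolation=cv2.INTER_CUBIC))
cv2.imwrite('pics/w1d.png',cv2.resize(im[60:150,260:345],None,fx=6,fy=6,interpolation=cv2.INTER_CUBIC))
E
```

```text
hexc [0.5779 0.1811 0.206 ]
hexL [0.5799 0.2122 0.206 ]
hexR [0.576  0.1502 0.206 ]
tipL [0.5624 0.3365 0.214 ]
tipR [0.5615 0.3089 0.214 ]
rTL [0.634  0.4061 0.205 ]
rTR [0.616  0.0903 0.205 ]
```

View pics/w1c.png

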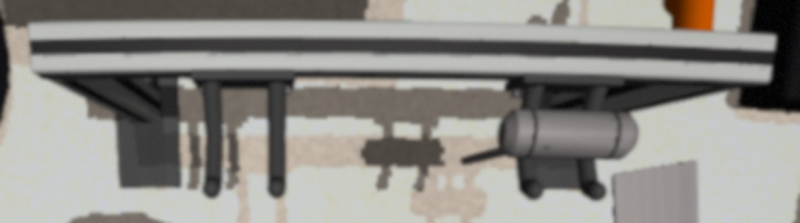

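View pics/w1d.png

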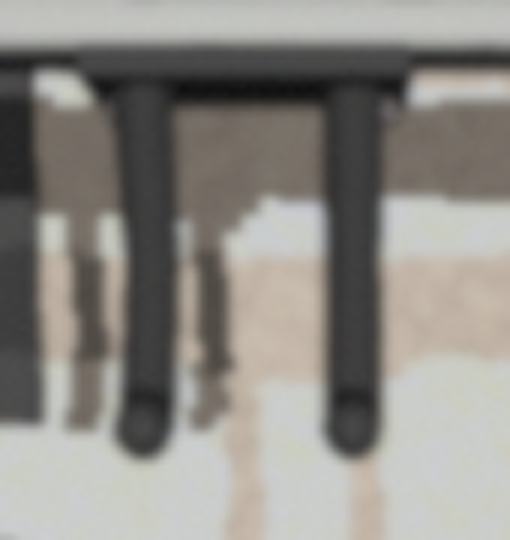

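The wrist view puts the fork seat at about (0.586, 0.321), rack yaw about −3.5°. Both routes (the tips, and hex key + 140 mm) agree within 1 mm. Next, the wrench.

Call:
carry_out(deltas=[[0.1,1,0,0,0,0],[0.1,1,0,0,0,0],[0.1,1,0,0,0,0],[0,1,0,0,0,0],[0,1,0,0,0,0]])

```text
t: 2.15
eef_pos: [0.4692, 0.1128, 0.3303]
ee_rot: [1.119, 1.56, -2.072]
force: [1.0, -0.2, 0.6]
width: 0.0878
```

Call:
carry_out(deltas=[[0.1,1,0,0,0,0],[0.1,1,0,0,0,0],[0.1,1,0,0,0,0],[0,1,0,0,0,0],[0,1,0,0,0,0]])

```text
t: 2.65
eef_pos: [0.4576, -0.0898, 0.3202]
ee_rot: [1.233, 1.563, -1.95]
force: [1.0, -0.5, -0.0]
width: 0.0877
```

```bash
python3 - <<'E'
from h import *
print(pose()[0]['t'],pose()[0]['eef_pos'],pose()[0]['q']);delta([.4735,-.212,.20],Rdown(-92))
E
```

```text
2.65 [ 0.45762317 -0.08979789  0.32017004] [ 0.23551331 -0.04434045 -0.26789055  0.0062482  -1.351553    1.29234274]
shift units [ 3.02  3.01 -0.53] turn units [-0.1   0.04 -0.1 ]
```

Call:
carry_out(deltas=[[0.75,0.75,-0.13,0,0,0],[0.75,0.75,-0.13,0,0,0],[0.75,0.75,-0.13,0,0,0],[0.75,0.75,-0.13,0,0,0],[0,0,0,0,0,0]])

```text
t: 3.15
eef_pos: [0.4752, -0.2153, 0.1984]
ee_rot: [2.169, 1.565, -1.013]
force: [-0.8, -0.1, -0.6]
width: 0.0877
```

```bash
python3 - <<'E'
from h import *
import pickle
g=grab('wrist','w2.png'); pickle.dump(g,open('w2.pkl','wb'))
print(pose()[0]['t'],pose()[0]['eef_pos']);delta([.4735,-.212,.2],Rdown(-92))
E
```

```text
3.2 [ 0.47610048 -0.21455653  0.20041429]
shift units [ 0.01 -0.06  0.07] turn units [-0.07 -0.08 -0.08]
```

View pics/w2.png

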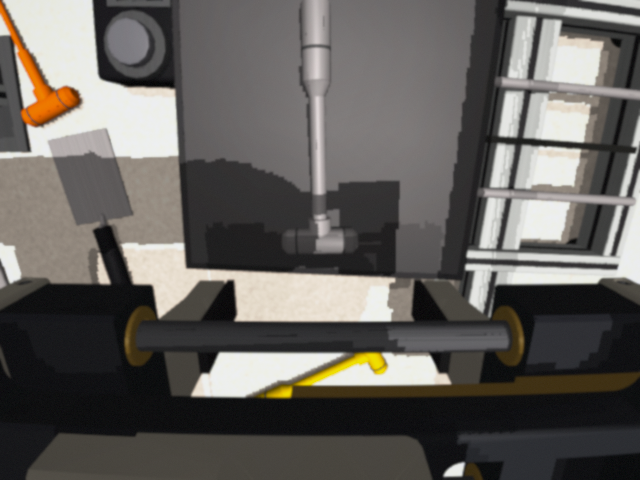

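Wrist view: the bar spans (282,242)–(358,240), and the shaft runs up to (315,10). The knob is near (130,42).

```bash
python3 - <<'E'
from h import *
import pickle
g=pickle.load(open('w2.pkl','rb'))
im=g['pixels'][:,:,::-1]
cv2.imwrite('pics/w2c.png',cv2.resize(im[190:270,260:380],None,fx=6,fy=6,interpolation=cv2.INTER_CUBIC))
for n,u,v,z in [('c',320,241,.095),('L',282,242,.095),('R',358,240,.095),('sh1',321,212,.095),('sh2',315,20,.095),('knob',129,41,.068),('bedL',188,267,.085),('bedfl',178,10,.085),('bedR',462,279,.085)]: print(n,onz(g,u,v,z).round(4))
E
```

```text
c [ 0.4716 -0.2128  0.095 ]
L [ 0.472  -0.1831  0.095 ]
R [ 0.4711 -0.2425  0.095 ]
sh1 [ 0.4946 -0.2146  0.095 ]
sh2 [ 0.6265 -0.2161  0.095 ]
knob [ 0.628  -0.0742  0.068 ]
bedL [ 0.4505 -0.1014  0.085 ]
bedfl [ 0.641  -0.1208  0.085 ]
bedR [ 0.4298 -0.3315  0.085 ]
```

View pics/w2c.png

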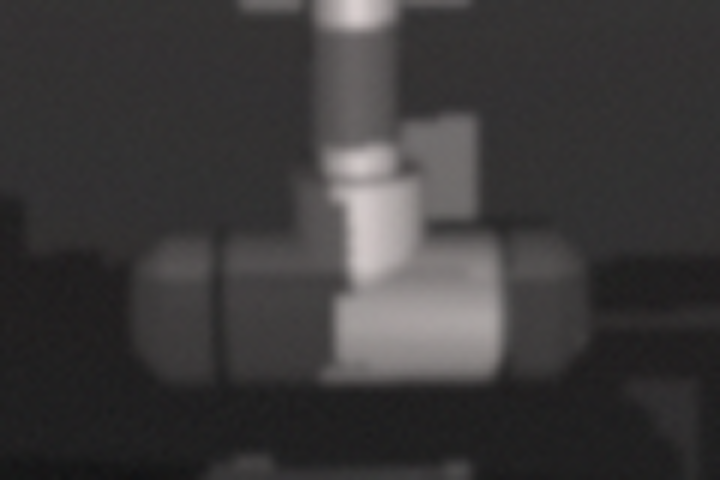

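```bash
python3 - <<'E'
from h import *
delta([.472,-.2128,.105],Rdown(-91.3))
E
```

```text
shift units [ 2.38 -0.05  0.12] turn units [-0.24 -0.08 -0.08]
```

Call:
carry_out(deltas=[[0.6,0,0.06,-0.2,-0.08,-0.08],[0.6,0,0.03,0,0,0],[0.6,0,0,0,0,0],[0.5,0,0,0,0,0],[0,0,0,0,0,0]], hand=0)

```text
t: 3.7
eef_pos: [0.4785, -0.2098, 0.1113]
ee_rot: [3.052, 1.561, -0.109]
force: [-0.3, 0.8, 0.6]
width: 0.0878
```

```bash
python3 - <<'E'
from h import *
import pickle
g=grab('wrist','w3.png'); pickle.dump(g,open('w3.pkl','wb'))
print(pose()[0]['t'],pose()[0]['eef_pos'],pose()[0]['force']);delta([.472,-.213,.088],Rdown(-91.3))
E
```

```text
3.75 [ 0.47950384 -0.21004623  0.11288669] [ 0.22942749  0.22079085 -0.29939574]
shift units [0.62 0.08 0.19] turn units [ 0.05 -0.17 -0.02]
```

View pics/w3.png

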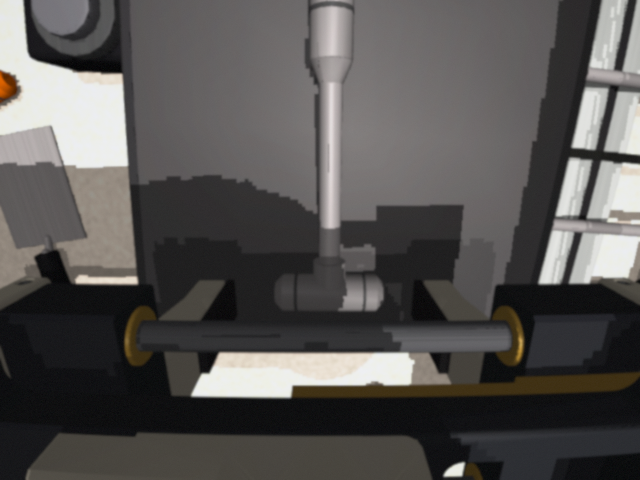

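```bash
python3 - <<'E'
from h import *
import pickle
g=pickle.load(open('w3.pkl','rb'))
for u,v in [(329.5,292),(275,292),(384,292),(329,150),(332,30)]: print(onz(g,u,v,.095).round(4))
E
```

```text
[ 0.472  -0.2129  0.095 ]
[ 0.4726 -0.1831  0.095 ]
[ 0.4714 -0.2427  0.095 ]
[ 0.5473 -0.2138  0.095 ]
[ 0.6007 -0.216   0.095 ]
```

Call:
carry_out(deltas=[[0.2,0.06,0.15,0,-0.15,0],[0.2,0,0,0,0,0],[0.15,0,0,0,0,0],[0,0,0,0,0,0]])

```text
t: 4.15
eef_pos: [0.4765, -0.2114, 0.0937]
ee_rot: [2.858, 1.563, -0.3]
force: [-0.6, -0.1, -0.2]
width: 0.0875
```

```bash
python3 - <<'E'
from h import *
print(pose()[0]['t'],pose()[0]['eef_pos'],pose()[0]['force']);delta([.472,-.213,.088],Rdown(-91.3))
E
```

```text
4.15 [ 0.47648503 -0.211415    0.0936983 ] [-0.63692836 -0.13083201 -0.20158712]
shift units [0.14 0.04 0.11] turn units [ 0.09 -0.11 -0.03]
```

Call:
carry_out(deltas=[[0.07,0.04,0.12,0.1,-0.1,0],[0.06,0,0.04,0,0,0],[0,0,0,0,0,0]])

```text
t: 4.45
eef_pos: [0.4697, -0.2133, 0.0885]
ee_rot: [1.921, 1.568, -1.245]
force: [0.4, -0.3, 0.0]
width: 0.0875
```

```bash
python3 - <<'E'
from h import *
print(pose()[0]['t'],pose()[0]['eef_pos'],pose()[0]['force']);delta([.472,-.213,.088],Rdown(-91.3))
E
```

```text
4.45 [ 0.46973961 -0.2132889   0.08850993] [ 0.44046413 -0.33295771  0.03036531]
shift units [ 0.01 -0.01 -0.06] turn units [-0.02 -0.01 -0.04]
```

Call:
carry_out(deltas=[[0,0,-0.05,0,0,0],[0,0,0,0,0,0],[0,0,0,0,0,0]])

```text
t: 4.75
eef_pos: [0.4721, -0.2136, 0.0888]
ee_rot: [2.09, 1.568, -1.076]
force: [0.3, -0.5, -0.2]
width: 0.0875
```

Call:
carry_out(deltas=[[0,0,0,0,0,0],[0,0,0,0,0,0],[0,0,0,0,0,0],[0,0,0,0,0,0],[0,0,0,0,0,0]], hand=1, newtons=50)

```text
t: 5.25
eef_pos: [0.4723, -0.2135, 0.089]
ee_rot: [2.169, 1.568, -0.997]
force: [0.7, -0.4, -0.3]
width: 0.0571
```

```bash
python3 - <<'E'
from h import *
import pickle
g=grab('wrist','w4.png'); pickle.dump(g,open('w4.pkl','wb'))
s=pose()[0];print(s['t'],s['eef_pos'],s['force'],s['width'])
E
```

```text
5.3 [ 0.47229939 -0.21351353  0.08896907] [ 0.33797439 -0.02681327  0.09486102] 0.05702654682345404
```

View pics/w4.png

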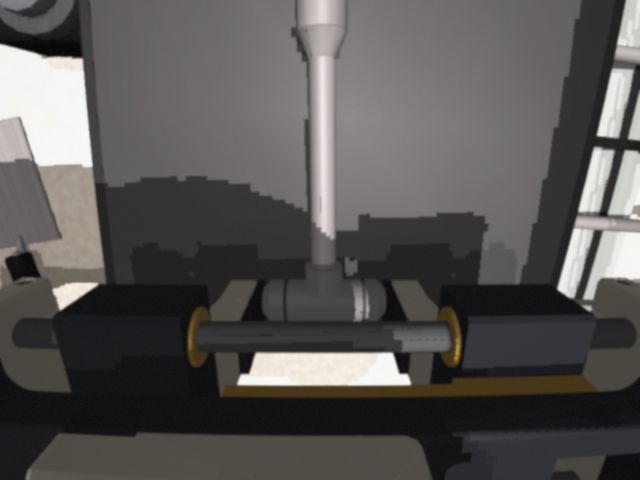

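Gripped at 57 mm, on the bar ends. Lifting.

Call:
carry_out(deltas=[[-0.2,0,0,0,0,0],[-0.5,0,0,0,0,0],[-0.8,0,0,0,0,0],[-0.8,0,0,0,0,0],[-0.8,0,0,0,0,0]])

```text
t: 5.8
eef_pos: [0.4664, -0.2122, 0.2119]
ee_rot: [0.001, 1.556, 3.117]
force: [0.7, 0.0, -2.6]
width: 0.0573
```

Call:
carry_out(deltas=[[-0.8,0,0,0,0,0],[-0.8,0,0,0,0,0],[-0.7,0,0,0,0,0],[-0.4,0,0,0,0,0],[0,0,0,0,0,0]])

```text
t: 6.3
eef_pos: [0.4661, -0.2121, 0.3301]
ee_rot: [-0.021, 1.56, 3.094]
force: [-0.5, 0.2, -2.2]
width: 0.0569
```

```bash
python3 - <<'E'
from h import *
import pickle
s=pose()[0];print(s['t'],s['eef_pos'],s['force'],s['width'],s['q'])
g=grab('wrist','w5.png'); g=grab('scene','s5.png')
E
```

```text
6.3 [ 0.46609892 -0.21207603  0.33008143] [-0.54968739  0.23576961 -2.20876258] 0.05688242564855366 [-4.31287288e-02  4.06755830e-02 -1.58642415e-01 -4.63264115e-05
 -1.38225587e+00  1.58772301e+00]
```

View pics/w5.png

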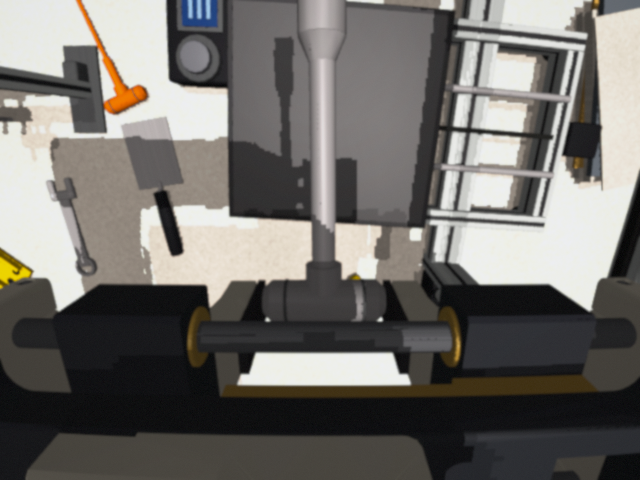

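View pics/s5.png

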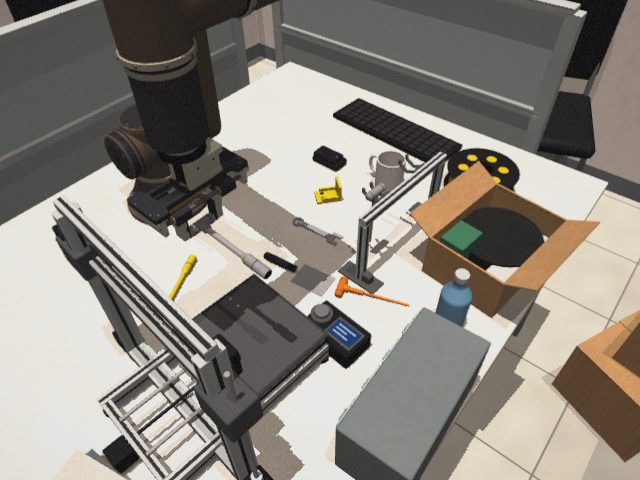

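Lifted and level; the bar is centred between the fingers. The orange look-alike has toppled over by itself, away from the arm. Now I'll ease the grip.

Call:
carry_out(deltas=[[0,0,0,0,0,0],[0,0,0,0,0,0],[0,0,0,0,0,0]], newtons=8)

```text
t: 6.7
eef_pos: [0.4637, -0.211, 0.3234]
ee_rot: [-0.144, 1.55, 2.971]
force: [-1.7, 0.8, -3.2]
width: 0.0581
```

```bash
python3 - <<'E'
from h import *
s=pose()[0];print(s['t'],s['eef_pos'],s['force'],s['width'])
g=grab('wrist','w6.png')
E
```

```text
6.7 [ 0.46368397 -0.21100996  0.3234202 ] [-1.74999119  0.75343752 -3.15637223] 0.058134295937584575
```

View pics/w6.png

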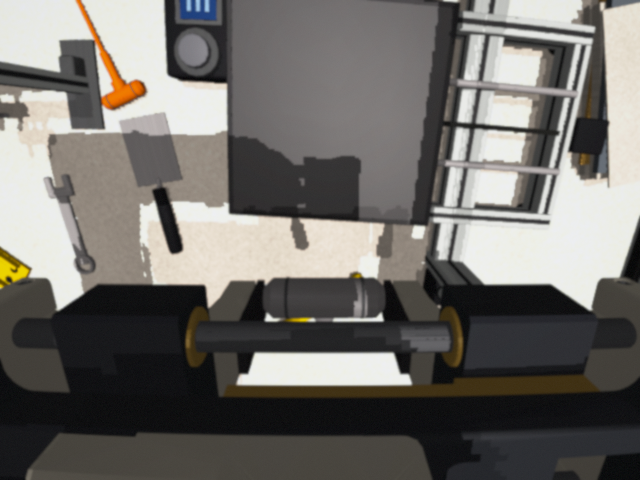

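The shaft has already swung down out of the wrist view. I'll let it settle.

Call:
carry_out(deltas=[[0,0,0,0,0,0],[0,0,0,0,0,0],[0,0,0,0,0,0],[0,0,0,0,0,0],[0,0,0,0,0,0]])

```text
t: 7.25
eef_pos: [0.4639, -0.2111, 0.3227]
ee_rot: [-0.126, 1.55, 2.989]
force: [1.2, 0.0, -2.4]
width: 0.0577
```

```bash
python3 - <<'E'
from h import *
s=pose()[0];print(s['t'],s['eef_pos'],s['force'],s['width'])
import pickle
g=grab('wrist','w7.png'); g=grab('scene','s7.png');pickle.dump(g,open('s7.pkl','wb'))
a=cv2.imread('pics/s7.png');cv2.imwrite('pics/s7c.png',cv2.resize(a[130:330,110:310],None,fx=3,fy=3,interpolation=cv2.INTER_CUBIC))
E
```

```text
7.25 [ 0.46393755 -0.21113675  0.32274748] [ 1.18594368  0.03493081 -2.40274996] 0.057717393133472114
```

View pics/w7.png

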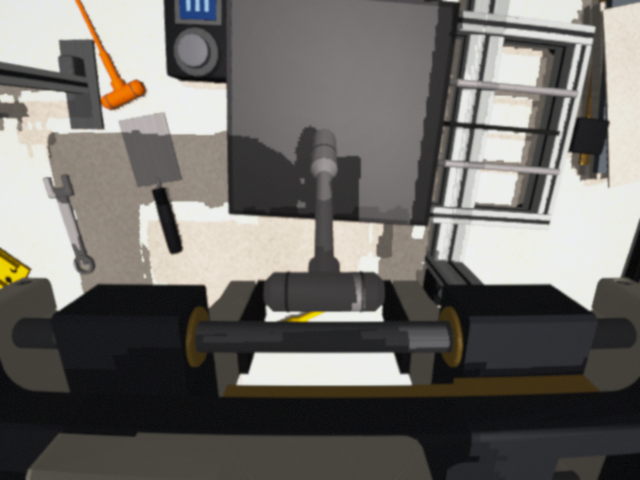

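View pics/s7c.png

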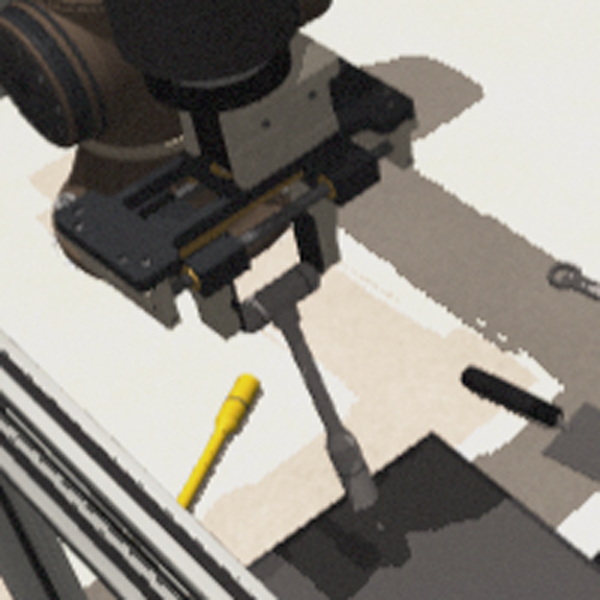

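Still swinging, now with its tip toward +x. The bar has stayed in the fingers, so I'll wait longer.

Call:
carry_out(deltas=[[0,0,0,0,0,0],[0,0,0,0,0,0],[0,0,0,0,0,0],[0,0,0,0,0,0],[0,0,0,0,0,0]])

```text
t: 7.85
eef_pos: [0.4634, -0.2111, 0.3226]
ee_rot: [-0.126, 1.549, 2.989]
force: [0.2, -0.2, -1.7]
width: 0.0576
```

Call:
carry_out(deltas=[[0,0,0,0,0,0],[0,0,0,0,0,0],[0,0,0,0,0,0],[0,0,0,0,0,0],[0,0,0,0,0,0]])

```text
t: 8.35
eef_pos: [0.4633, -0.2111, 0.3226]
ee_rot: [-0.126, 1.549, 2.989]
force: [0.4, 0.4, -3.4]
width: 0.0574
```

```bash
python3 - <<'E'
from h import *
s=pose()[0];print(s['t'],s['eef_pos'],s['force'],s['width'])
import pickle
g1=grab('wrist','w8.png'); g=grab('scene','s8.png');pickle.dump(g,open('s8.pkl','wb'));g2=grab('wrist','w8b.png')
a=cv2.imread('pics/s8.png');cv2.imwrite('pics/s8c.png',np.hstack([cv2.resize(a[180:330,150:290],None,fx=2.2,fy=2.2),cv2.resize(g1['pixels'][100:350,220:440,::-1],(290,330)),cv2.resize(g2['pixels'][100:350,220:440,::-1],(190,330))]))
E
```

```text
8.35 [ 0.46329054 -0.21109931  0.32264823] [ 0.44968714  0.43010789 -3.42815352] 0.05742935892063377
```

View pics/s8c.png

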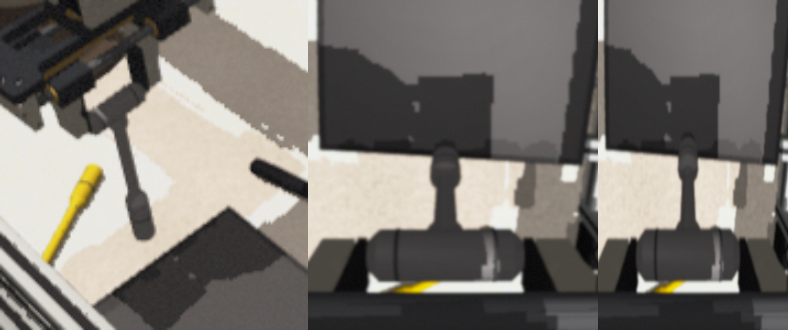

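```bash
cat >> h.py <<'E'
def shaft_expect(g, s=0.006):
    H=np.array(g['hand_eye']); 
    for th in (-20,-10,-5,0,5,10,20,30,40):
        t=np.radians(th); P=np.array([-s+.165*np.cos(t),0,-.165*np.sin(t)])
        gg=dict(g);gg['T']=H; print(th,proj(gg,P).round(0))
E
python3 - <<'E'
from h import *
g=grab('wrist','w9.png'); shaft_expect(g)
E
```

```text
-20 [324. 280.]
-10 [324. 249.]
-5 [324. 234.]
0 [324. 219.]
5 [324. 204.]
10 [324. 189.]
20 [324. 158.]
30 [324. 126.]
40 [324.  93.]
```

View pics/w9.png

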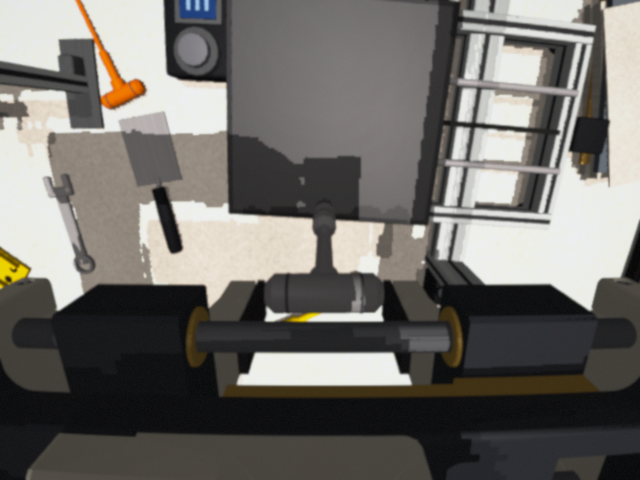

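```bash
python3 - <<'E'
from h import *
g=grab('wrist'); g['T']=np.array(g['hand_eye'])
for s in (.012,.008,.004,0,-.004):
  print(s,proj(g,[-s,-.029,0]).round(1),proj(g,[-s,.029,0]).round(1), proj(g,[-s,0,0.01]).round(1),proj(g,[-s,0,-0.01]).round(1))
for f in ('w4','w5','w6','w7','w9'):
  a=cv2.imread(f'pics/{f}.png'); cv2.imwrite(f'pics/{f}_b.png',cv2.resize(a[255:335,240:410],None,fx=4,fy=4))
s=pose()[0];print(s['eef_pos'],s['width'])
E
cd pics; python3 -c "
import cv2,numpy as np
cv2.imwrite('cmp.png',np.hstack([cv2.resize(np.vstack([cv2.imread(f+'_b.png') for f in ('w4','w5')]),(400,376)),cv2.resize(np.vstack([cv2.imread(f+'_b.png') for f in ('w7','w9')]),(400,376))]))"
```

```text
0.012 [261.2 305.3] [386.1 305.3] [323.6 324.4] [323.6 285.6]
0.008 [262.6 301.4] [384.6 301.3] [323.6 320.1] [323.6 282.1]
0.004 [264.  297.6] [383.3 297.6] [323.6 316. ] [323.6 278.7]
0 [265.3 294. ] [382. 294.] [323.6 312.1] [323.6 275.4]
-0.004 [266.5 290.6] [380.7 290.6] [323.6 308.4] [323.6 272.3]
[ 0.46339364 -0.21107016  0.32265773] 0.05732792788935504
```

View pics/cmp.png

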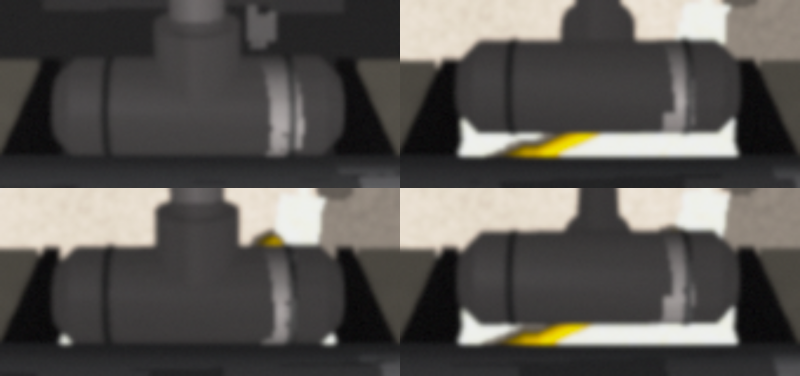

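The shaft hangs still and near vertical, but the bar slid about 4 mm toward the fingertips while swinging. I'll tighten now.

Call:
carry_out(deltas=[[0,0,0,0,0,0],[0,0,0,0,0,0],[0,0,0,0,0,0],[0,0,0,0,0,0]], newtons=50)

```text
t: 9.0
eef_pos: [0.4634, -0.2111, 0.3227]
ee_rot: [-0.127, 1.549, 2.988]
force: [-0.0, 0.3, -2.0]
width: 0.0555
```

```bash
python3 - <<'E'
from h import *
import pickle
s,T=pose();print(s['t'],s['eef_pos'],s['force'],s['width']);print(T.round(3))
g=grab('wrist','w10.png');g=grab('top','t10.png');pickle.dump(g,open('t10.pkl','wb'))
g=grab('scene','s10.png');pickle.dump(g,open('s10.pkl','wb'))
a=cv2.imread('pics/s10.png');cv2.imwrite('pics/s10c.png',cv2.resize(a[180:330,150:290],None,fx=4,fy=4))
delta([.48,.3,.33],Rdown(-93.5))
E
```

```text
9.0 [ 0.46335143 -0.21110295  0.32265242] [-0.03016223  0.30470603 -1.97323976] 0.05546359340927303
[[-0.022 -0.027 -0.999  0.463]
 [ 0.003 -1.     0.027 -0.211]
 [-1.    -0.003  0.022  0.323]
 [ 0.     0.     0.     1.   ]]
shift units [ -0.15 -12.78  -0.07] turn units [0.49 0.31 0.03]
```

View pics/w10.png

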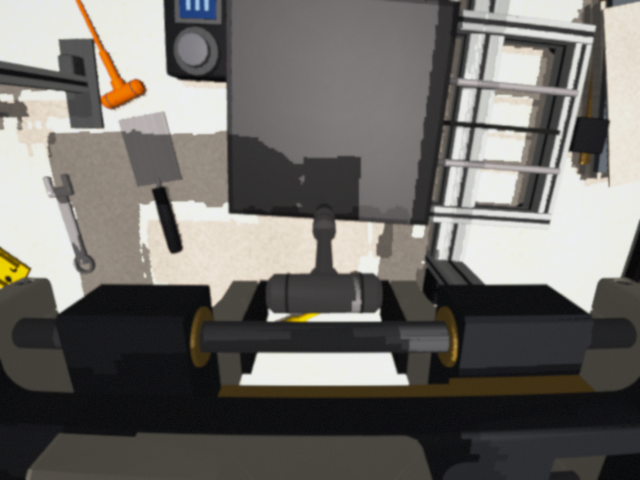

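View pics/s10c.png

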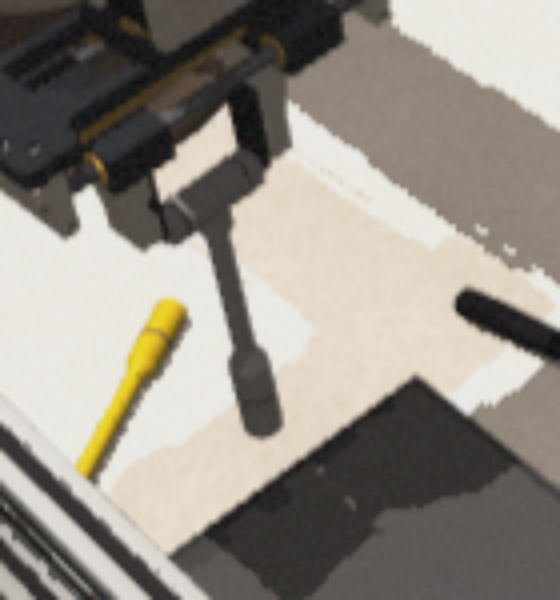

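View pics/t10.png

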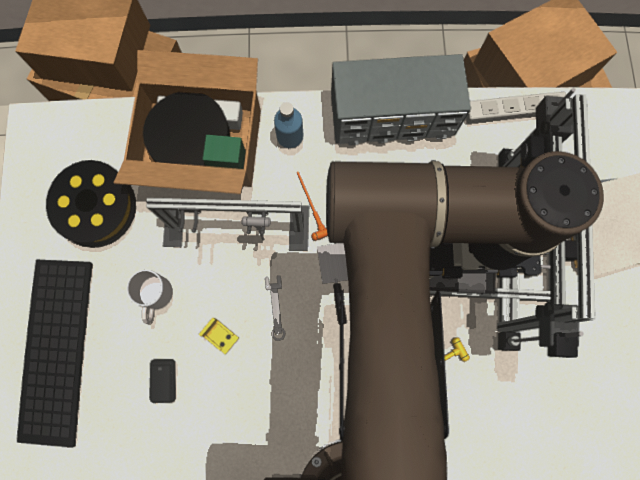

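The wrench hangs vertical in a firm grip (55 mm). Going to the rack.

Call:
carry_out(deltas=[[0,-0.4,0,0.1,0,0],[0,-0.8,0,0.1,0,0],[0,-0.9,0,0.1,0,0],[0,-0.9,0,0.1,0,0],[0,-0.9,0,0.1,0,0]])

```text
t: 9.65
eef_pos: [0.4701, -0.0541, 0.3226]
ee_rot: [-0.044, 1.548, 3.028]
force: [0.6, 0.3, -2.2]
width: 0.0556
```

Call:
carry_out(deltas=[[0,-0.9,0,0,0,0],[0,-0.9,0,0,0,0],[0,-0.9,0,0,0,0],[0,-0.9,0,0,0,0],[0,-0.9,0,0,0,0]])

```text
t: 10.15
eef_pos: [0.482, 0.1329, 0.3242]
ee_rot: [-0.121, 1.551, 2.951]
force: [-0.0, -0.8, -2.7]
width: 0.0556
```

```bash
python3 - <<'E'
from h import *
s,T=pose();print(s['t'],s['eef_pos'],s['force'],s['width']);print(T.round(3))
delta([.511,.3256,.28],Rdown(-93.5))
E
```

```text
10.15 [0.48195167 0.13294993 0.32420112] [-2.42548952e-03 -8.21902207e-01 -2.72505940e+00] 0.05559069782365507
[[-0.02  -0.07  -0.997  0.482]
 [ 0.004 -0.998  0.07   0.133]
 [-1.    -0.002  0.02   0.324]
 [ 0.     0.     0.     1.   ]]
shift units [ 1.11 -4.85 -0.41] turn units [-0.13  0.28  0.04]
```

Call:
carry_out(deltas=[[0.1,-0.9,-0.1,0,0,0],[0.2,-0.9,-0.1,0,0,0],[0.2,-0.9,-0.1,0,0,0],[0.3,-0.9,-0.1,0,0,0],[0.3,-0.8,0,0,0,0]])

```text
t: 10.65
eef_pos: [0.5102, 0.3166, 0.282]
ee_rot: [-0.372, 1.554, 2.701]
force: [1.0, -0.8, -1.7]
width: 0.0556
```

Call:
carry_out(deltas=[[0,-0.3,0,-0.1,0,0],[0,0,0,0,0,0],[0,0,0,0,0,0]])

```text
t: 10.95
eef_pos: [0.5102, 0.332, 0.2785]
ee_rot: [-0.105, 1.552, 2.979]
force: [0.1, 0.3, -2.6]
width: 0.0558
```

```bash
python3 - <<'E'
from h import *
import pickle
s,T=pose();print(s['t'],s['eef_pos'],s['force'],s['width']);
g=grab('wrist','w11.png');pickle.dump(g,open('w11.pkl','wb'))
delta([.511,.3256,.237],Rdown(-93.5))
E
```

```text
10.95 [0.51015177 0.33197437 0.27853897] [ 0.12476415  0.28692786 -2.59805637] 0.05583370316459859
shift units [ 1.04  0.16 -0.05] turn units [0.05 0.26 0.03]
```

View pics/w11.png

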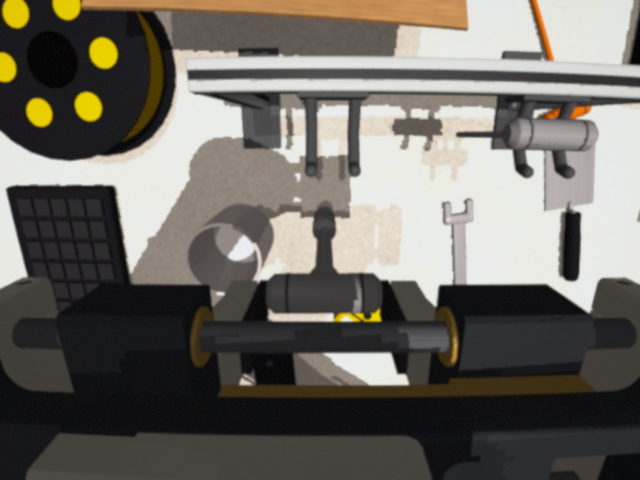

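```bash
python3 - <<'E'
from h import *
import pickle
g=pickle.load(open('w11.pkl','rb'))
for n,u,v,z in [('tipL',311,170,.212),('tipR',355,169,.212),('hexc',551,134,.206),('hexL',505,132,.206),('hexR',598,135,.206),('mugrimR',272,222,.095),('mugc',232,235,.095),('mugnear',215,290,.0),('br',355,310,0.03)]:
    print(n,onz(g,u,v,z).round(4))
im=g['pixels'][:,:,::-1]; cv2.imwrite('pics/w11c.png',cv2.resize(im[80:330,180:400],None,fx=2.4,fy=2.4,interpolation=cv2.INTER_CUBIC))
E
```

```text
tipL [0.5637 0.3369 0.212 ]
tipR [0.5627 0.3092 0.212 ]
hexc [0.5782 0.1813 0.206 ]
hexL [0.5806 0.2121 0.206 ]
hexR [0.5765 0.149  0.206 ]
mugrimR [0.501  0.3849 0.095 ]
mugc [0.4898 0.4272 0.095 ]
mugnear [0.3846 0.4899 0.    ]
br [0.36   0.3002 0.03  ]
```

View pics/w11c.png

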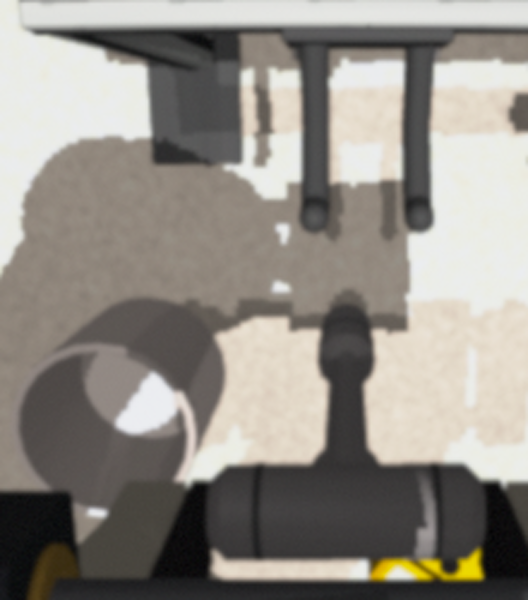

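Call:
carry_out(deltas=[[0.4,0.15,0,0,0,0],[0.4,0,0,0,0,0],[0.25,0,0,0,0,0],[0,0,0,0,0,0]])

```text
t: 11.4
eef_pos: [0.5103, 0.3222, 0.2394]
ee_rot: [-0.4, 1.555, 2.681]
force: [-0.2, -0.3, -3.2]
width: 0.0554
```

```bash
python3 - <<'E'
from h import *
s,T=pose();print(s['t'],s['eef_pos'],s['force'],s['width']);
delta([.511,.326,.236],Rdown(-93.5))
delta([.5865,.3213,.236],Rdown(-93.5))
E
```

```text
11.4 [0.51030854 0.32218601 0.23935712] [-0.187655   -0.2975534  -3.21338108] 0.05537883239872196
shift units [ 0.08 -0.1  -0.01] turn units [-0.    0.21  0.09]
shift units [ 0.06 -0.09 -1.9 ] turn units [-0.    0.21  0.09]
```

Call:
carry_out(deltas=[[0,-0.1,-0.2,0,0,0],[0,0,-0.4,0,0,0],[0,0,0,0,0,0]])

```text
t: 11.7
eef_pos: [0.5378, 0.3248, 0.2421]
ee_rot: [-0.656, 1.557, 2.425]
force: [0.2, 0.3, -2.9]
width: 0.0553
```

```bash
python3 - <<'E'
from h import *
import pickle
s,T=pose();print(s['t'],s['eef_pos'],s['force'],s['width']);
g=grab('wrist','w12.png');pickle.dump(g,open('w12.pkl','wb'))
delta([.5865,.3213,.236],Rdown(-93.5))
im=g['pixels'][:,:,::-1]; cv2.imwrite('pics/w12c.png',cv2.resize(im[130:350,210:430],None,fx=2.7,fy=2.7,interpolation=cv2.INTER_CUBIC))
E
```

```text
11.7 [0.5378188  0.32478119 0.24206632] [ 0.21111919  0.31243184 -2.85356441] 0.05528726433156629
shift units [ 0.14  0.01 -1.24] turn units [-0.    0.16  0.13]
```

View pics/w12c.png

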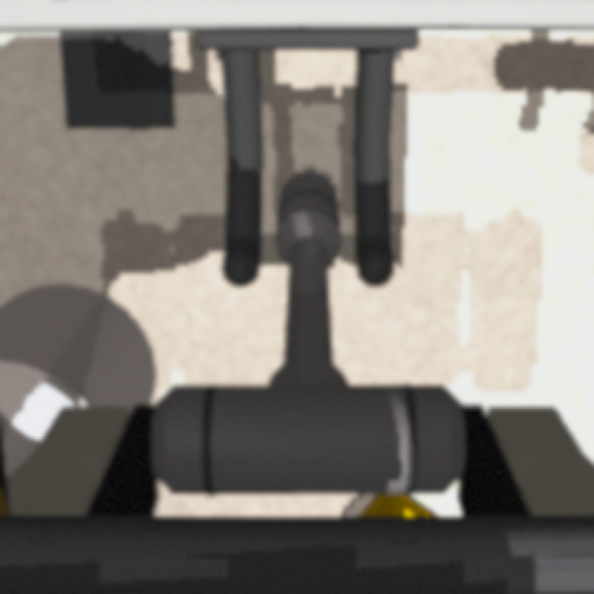

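Shaft (308) and wire mid-line (308.5) line up. Going in.

Call:
carry_out(deltas=[[0.05,0,-0.4,0,0,0],[0.05,0,-0.4,0,0,0],[0.05,0,-0.25,0,0,0],[0,0,0,0,0,0],[0,0,0,0,0,0]])

```text
t: 12.25
eef_pos: [0.5833, 0.3221, 0.2357]
ee_rot: [-0.692, 1.556, 2.387]
force: [-0.3, 0.0, -2.4]
width: 0.0553
```

```bash
python3 - <<'E'
from h import *
import pickle
s,T=pose();print(s['t'],s['eef_pos'],s['force'],s['width']);print(T.round(3))
g=grab('wrist','w13.png');pickle.dump(g,open('w13.pkl','wb'))
delta([.5865,.3213,.206],Rdown(-93.5))
im=g['pixels'][:,:,::-1]; cv2.imwrite('pics/w13c.png',cv2.resize(im[130:350,210:430],None,fx=2.7,fy=2.7,interpolation=cv2.INTER_CUBIC))
E
```

```text
12.25 [0.58325167 0.32210407 0.23565505] [-0.30401314  0.03571952 -2.36741724] 0.05533107582503452
[[-0.01  -0.063 -0.998  0.583]
 [ 0.01  -0.998  0.062  0.322]
 [-1.    -0.009  0.011  0.236]
 [ 0.     0.     0.     1.   ]]
shift units [ 0.74  0.02 -0.1 ] turn units [-0.02  0.16  0.13]
```

View pics/w13c.png

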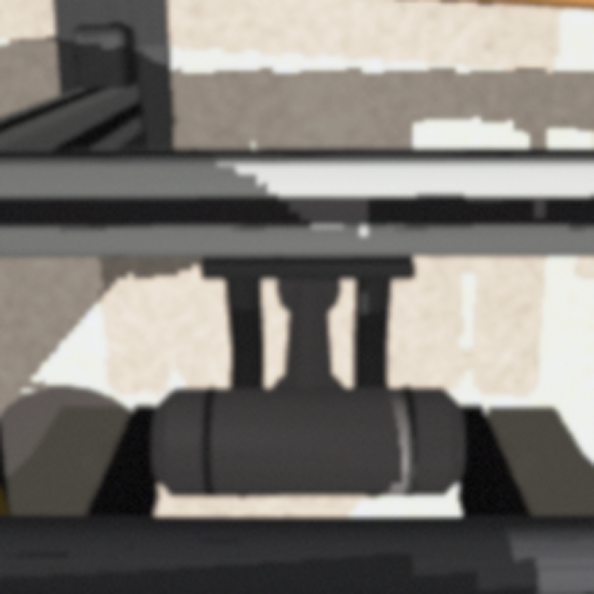

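Call:
carry_out(deltas=[[0.2,0,-0.09,0,0,0],[0.2,0,0,0,0,0],[0.1,0,0,0,0,0],[0,0,0,0,0,0]])

```text
t: 12.7
eef_pos: [0.5855, 0.3223, 0.2138]
ee_rot: [-0.664, 1.556, 2.416]
force: [0.2, 0.2, -2.8]
width: 0.0554
```

```bash
python3 - <<'E'
from h import *
s,T=pose();print(s['t'],s['eef_pos'],s['force'],s['width'])
delta([.5865,.3213,.206],Rdown(-93.5))
E
```

```text
12.7 [0.58545887 0.32225351 0.21379586] [ 0.17312015  0.22864527 -2.81048805] 0.05536099010367793
shift units [ 0.19  0.02 -0.03] turn units [-0.01  0.17  0.13]
```

Call:
carry_out(deltas=[[0.08,0,-0.02,0,0,0],[0.07,0,0,0,0,0],[0,0,0,0,0,0]])

```text
t: 13.0
eef_pos: [0.5861, 0.3225, 0.2075]
ee_rot: [-0.683, 1.556, 2.397]
force: [-0.3, 0.8, -2.8]
width: 0.0556
```

```bash
python3 - <<'E'
from h import *
s,T=pose();print(s['t'],s['eef_pos'],s['force'],s['width'])
g=grab('wrist','w14.png')
delta([.5865,.3213,.206],Rdown(-93.5))
im=g['pixels'][:,:,::-1]; cv2.imwrite('pics/w14c.png',cv2.resize(im[130:350,210:430],None,fx=2.7,fy=2.7,interpolation=cv2.INTER_CUBIC))
E
```

```text
13.0 [0.58606323 0.32246303 0.20753217] [-0.26476428  0.79306264 -2.84855495] 0.0555683941872888
shift units [ 0.04  0.03 -0.01] turn units [0.   0.16 0.13]
```

View pics/w14c.png

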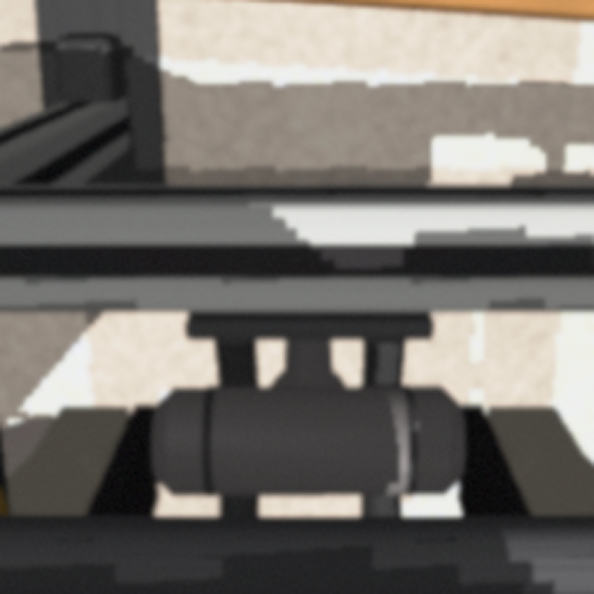

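Call:
carry_out(deltas=[[0.05,0,0,0,0,0],[0,0,0,0,0,0]])

```text
t: 13.25
eef_pos: [0.5864, 0.3226, 0.2074]
ee_rot: [-0.805, 1.557, 2.276]
force: [-0.8, -0.4, -3.1]
width: 0.0554
```

Call:
carry_out(deltas=[[0.05,0,0,0,0,0],[0,0,0,0,0,0]])

```text
t: 13.45
eef_pos: [0.5866, 0.3227, 0.2074]
ee_rot: [-0.941, 1.557, 2.14]
force: [-1.1, -0.5, -1.5]
width: 0.0551
```

Call:
carry_out(deltas=[[0.12,0,0,0,0,0],[0.05,0,0,0,0,0]])

```text
t: 13.65
eef_pos: [0.5871, 0.3228, 0.207]
ee_rot: [-1.316, 1.558, 1.767]
force: [-6.8, -1.2, 8.5]
width: 0.0556
```

Call:
carry_out(deltas=[[0.1,0,0,0,0,0],[0.05,0,0,0,0,0]])

```text
t: 13.85
eef_pos: [0.5872, 0.3227, 0.2071]
ee_rot: [-1.62, 1.556, 1.465]
force: [-5.7, -1.3, 5.8]
width: 0.0559
```

Contact with the fork wires (+8 N). Looking, then opening.

Call:
carry_out(deltas=[[-0.02,0,0.02,0,0,0],[0,0,0,0,0,0]], newtons=10)

```text
t: 14.05
eef_pos: [0.5863, 0.323, 0.2082]
ee_rot: [-1.663, 1.555, 1.422]
force: [1.4, 0.0, -2.5]
width: 0.0576
```

```bash
python3 - <<'E'
from h import *
s,T=pose();print(s['t'],s['eef_pos'],s['force'],s['width'])
g=grab('wrist','w15.png')
im=g['pixels'][:,:,::-1]; cv2.imwrite('pics/w15c.png',cv2.resize(im[130:350,210:430],None,fx=2.7,fy=2.7,interpolation=cv2.INTER_CUBIC))
g=grab('scene','s15.png');a=cv2.imread('pics/s15.png');cv2.imwrite('pics/s15c.png',cv2.resize(a[50:250,300:500],None,fx=3,fy=3))
E
```

```text
14.05 [0.58634807 0.32302495 0.20817444] [ 1.44790581  0.04405916 -2.4915606 ] 0.05755668601091322
```

View pics/w15c.png

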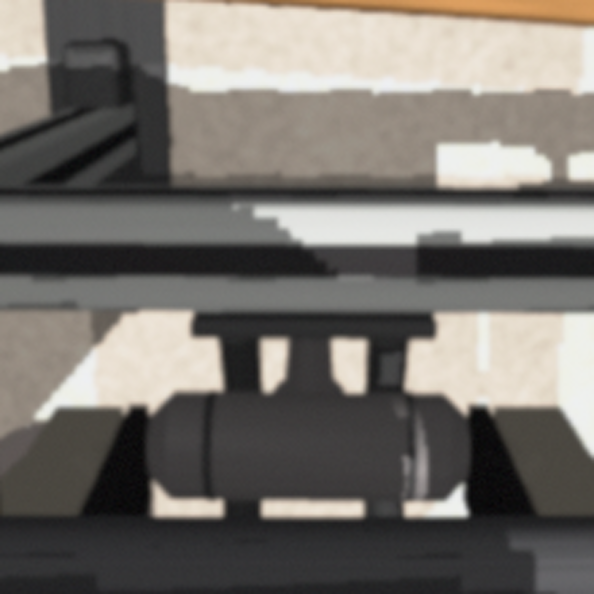

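View pics/s15c.png

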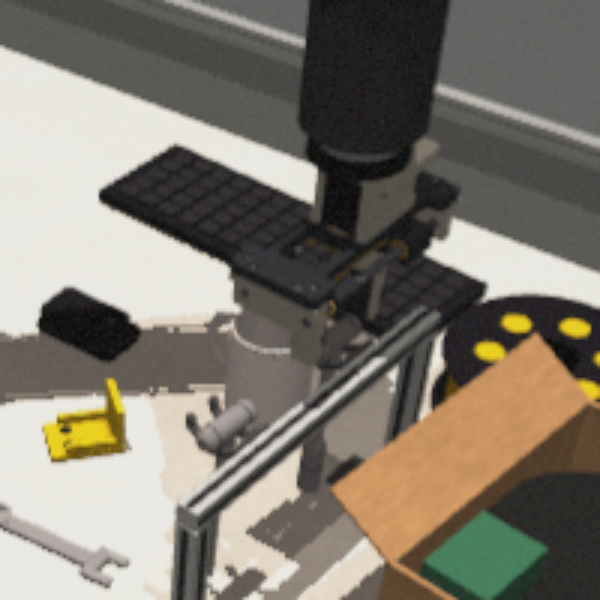

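Call:
carry_out(deltas=[[0.06,0,0,0,0,0],[0,0,0,0,0,0],[0,0,0,0,0,0],[0,0,0,0,0,0],[0,0,0,0,0,0]], hand=0)

```text
t: 14.65
eef_pos: [0.5873, 0.3232, 0.2046]
ee_rot: [-1.684, 1.556, 1.401]
force: [-0.9, -0.8, -0.1]
width: 0.0866
```

```bash
python3 - <<'E'
from h import *
s,T=pose();print(s['t'],s['eef_pos'],s['force'],s['width'])
g=grab('wrist','w16.png')
im=g['pixels'][:,:,::-1]; cv2.imwrite('pics/w16c.png',cv2.resize(im[130:350,210:430],None,fx=2.7,fy=2.7,interpolation=cv2.INTER_CUBIC))
E
```

```text
14.65 [0.58734733 0.32317539 0.20457081] [-0.93478084 -0.83122078 -0.13222722] 0.08661964686156363
```

View pics/w16c.png

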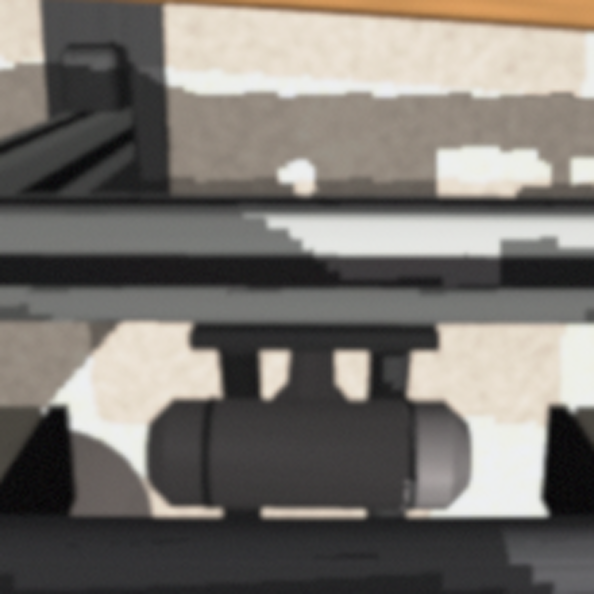

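Released: the bar rests across both wires. Raising straight up.

Call:
carry_out(deltas=[[-0.3,0,0,0,0,0],[-0.7,0,0,0,0,0],[-0.8,0,0,0,0,0],[-0.8,0,0,0,0,0],[-0.5,0,0,0,0,0]])

```text
t: 15.2
eef_pos: [0.586, 0.3201, 0.333]
ee_rot: [-1.423, 1.56, 1.662]
force: [0.4, 0.1, 0.2]
width: 0.0876
```

```bash
python3 - <<'E'
from h import *
import pickle
s,T=pose();print(s['t'],s['eef_pos'],s['force'],s['width'],s['q'])
g=grab('wrist','w17.png');pickle.dump(g,open('w17.pkl','wb'))
delta([.50,0.0,.33],Rdown(-94))
E
```

```text
15.2 [0.58600062 0.32008946 0.33298588] [0.43083377 0.12168616 0.19284417] 0.08757000067641314 [ 0.78626382  0.30118131  0.16990358 -0.00857532 -1.43243404  0.7286601 ]
shift units [0.05 8.12 1.72] turn units [ 0.19 -0.03  0.19]
```

View pics/w17.png

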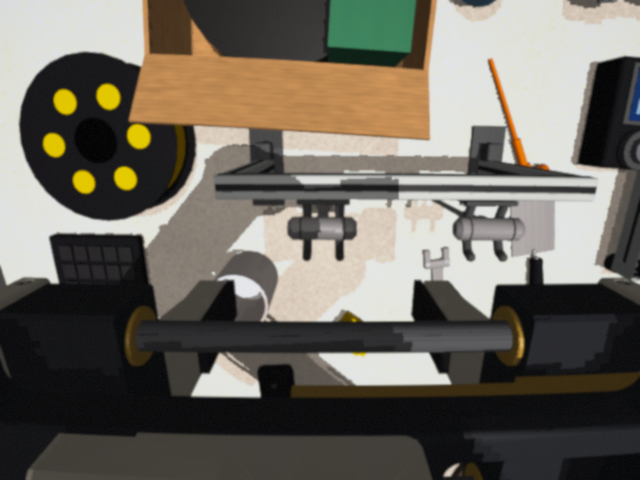

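Wrench hangs squarely in the empty fork at (321,228), and the hex key is undisturbed. Next: close the fingers, go in front of the bed, and check elbow clearance over the gantry.

```bash
python3 - <<'E'
from h import *
import pickle
P=pickle.load(open('t10.pkl','rb'))
for z in (.5,.7,.9): print(z,onz(P,562,190,z).round(3), onz(P,440,190,z).round(3))
yd=np.array([np.sin(np.radians(5)),np.cos(np.radians(5))]); xd=np.array([yd[1],-yd[0]])
m=np.array([.566,-.112]); q=m-0.05*xd; print('edge pt',q, 'start TCP',q+.06*yd,'home TCP',q-.15*yd+.021*yd)
E
```

```text
0.5 [ 0.547 -0.327  0.5  ] [ 0.551 -0.132  0.5  ]
0.7 [ 0.491 -0.239  0.7  ] [ 0.494 -0.088  0.7  ]
0.9 [ 0.435 -0.15   0.9  ] [ 0.438 -0.043  0.9  ]
edge pt [ 0.51619027 -0.10764221] start TCP [ 0.52141961 -0.04787053] home TCP [ 0.50494717 -0.23615133]
```

Call:
carry_out(deltas=[[0,0.6,0.3,0,0,0],[0,0.9,0.3,0,0,0],[0,0.9,0.3,0,0,0],[0,0.9,0.3,0,0,0],[0,0.9,0.2,0,0,0]], hand=1, newtons=20)

```text
t: 15.75
eef_pos: [0.521, 0.1547, 0.3383]
ee_rot: [-1.998, 1.552, 1.091]
force: [0.6, -0.5, 0.8]
width: 0.0536
```

Call:
carry_out(deltas=[[0,0.9,0.1,0,0,0],[0,0.9,0.1,0,0,0],[0,0.9,0.1,0,0,0],[0,0.9,0,0,0,0],[0,0.5,0,0,0,0]])

```text
t: 16.25
eef_pos: [0.4972, -0.0163, 0.3416]
ee_rot: [-2.248, 1.545, 0.843]
force: [1.2, 0.5, 0.0]
width: 0.0128
```

```bash
python3 - <<'E'
from h import *
s,T=pose();print(s['t'],s['eef_pos'],s['force'],s['width'],s['q'])
delta([.518,-.048,.20],Rdown(-95))
E
```

```text
16.25 [ 0.49716438 -0.01631823  0.34155263] [1.21279203 0.46070979 0.01844693] 0.01282499056339067 [ 0.35300956 -0.00705118 -0.17736874 -0.01237713 -1.37769299  1.16922725]
shift units [ 3.53  0.84 -0.5 ] turn units [ 0.52 -0.23  0.29]
```

Call:
carry_out(deltas=[[0.6,0.15,-0.15,0.1,-0.1,0.1],[0.8,0.2,-0.15,0.1,-0.1,0.1],[0.8,0.2,-0.1,0.1,0,0.1],[0.7,0.1,-0.1,0.1,0,0],[0.3,0,0,0.1,0,0]])

```text
t: 16.75
eef_pos: [0.5195, -0.0471, 0.2183]
ee_rot: [-2.983, 1.555, 0.068]
force: [0.3, -0.0, -0.5]
width: 0.0006
```

```bash
python3 - <<'E'
from h import *
import pickle
s,T=pose();print(s['t'],s['eef_pos'],s['force'],s['width'])
g=grab('wrist','w18.png');pickle.dump(g,open('w18.pkl','wb'))
delta([.521,-.05,.072],Rdown(-95))
E
```

```text
16.75 [ 0.51952753 -0.04712671  0.21829205] [ 0.30539531 -0.01629795 -0.4663274 ] 0.0005753676849263255
shift units [ 3.63  0.08 -0.  ] turn units [-0.07 -0.21  0.03]
```

View pics/w18.png

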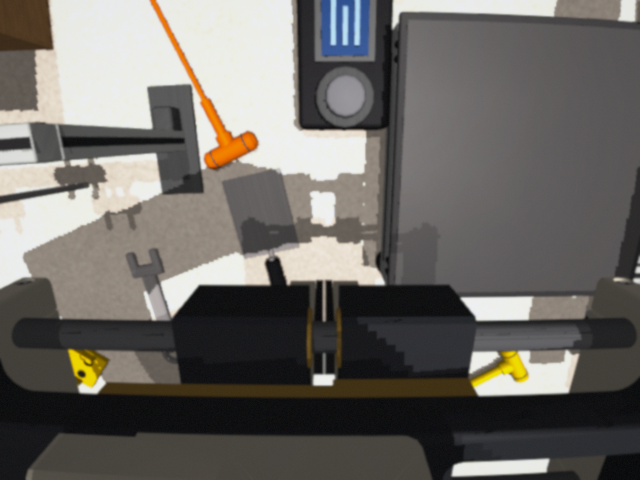

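Wrist view: bed front edge runs (403,17)–(388,285). The knob is at (346,95) and the console's near edge is at row ~128.

```bash
python3 - <<'E'
from h import *
import pickle
g=pickle.load(open('w18.pkl','rb'))
for n,u,v,z in [('f1',403,20,.085),('f2',389,280,.085),('knob',346,95,.068),('consL',300,126,.05),('consR',384,128,.05),('scr',300,240,0.02),('scrR',275,172,.005)]: print(n,onz(g,u,v,z).round(4))
H=dict(g);H['T']=np.array(g['hand_eye'])
print(proj(H,[0,-.021,-.0095]),proj(H,[0,.021,-.0095]),proj(H,[0,.021,.0095]))
E
```

```text
f1 [ 0.6759 -0.1214  0.085 ]
f2 [ 0.4668 -0.1012  0.085 ]
knob [ 0.6277 -0.0754  0.068 ]
consL [ 0.6073 -0.0336  0.05  ]
consR [ 0.5988 -0.1085  0.05  ]
scr [ 0.4932 -0.0191  0.02  ]
scrR [5.655e-01 5.000e-04 5.000e-03]
[280.45182334 276.37466909] [366.38548771 276.34224468] [365.00990539 311.15125958]
```

Call:
carry_out(deltas=[[0.7,0.05,0,0,-0.1,0],[0.9,0,0,0,-0.1,0],[0.9,0,0,0,0,0],[0.8,0,0,0,0,0],[0.2,0,0,0,0,0]])

```text
t: 17.3
eef_pos: [0.5267, -0.0466, 0.0832]
ee_rot: [-2.806, 1.554, 0.247]
force: [-0.9, 0.2, 1.1]
width: 0.0003
```

```bash
python3 - <<'E'
from h import *
s,T=pose();print(s['t'],s['eef_pos'],s['force'],s['width'])
delta([.518,-.08,.073],Rdown(-95.3))
E
```

```text
17.3 [ 0.52670834 -0.04659979  0.08317003] [-0.86013397  0.16724203  1.14386679] 0.00028883322529535535
shift units [0.25 0.85 0.15] turn units [ 0.05 -0.22  0.08]
```

Call:
carry_out(deltas=[[0.2,0.3,0.1,0,-0.2,0.1],[0.1,0.3,0.05,0,0,0],[0,0.1,0,0,0,0]])

```text
t: 17.6
eef_pos: [0.5204, -0.0746, 0.0739]
ee_rot: [2.691, 1.566, -0.537]
force: [0.5, -1.0, -0.2]
width: 0.0003
```

```bash
python3 - <<'E'
from h import *
s,T=pose();print(s['t'],s['eef_pos'],s['force'],s['width'])
delta([.5052,-.230,.073],Rdown(-95.3))
E
```

```text
17.6 [ 0.52039986 -0.07461245  0.07388105] [ 0.51744306 -1.03261304 -0.19404208] 0.00033459942054176123
shift units [0.03 3.9  0.05] turn units [ 0.1  -0.06 -0.03]
```

Call:
carry_out(deltas=[[0,0.3,0,0,0,0],[0,0.3,0,0,0,0],[0,0.3,0,0,0,0],[0,0.3,0,0,0,0]])

```text
t: 18.0
eef_pos: [0.5173, -0.1251, 0.0766]
ee_rot: [-3.022, 1.562, 0.033]
force: [0.9, 4.0, -3.0]
width: 0.0002
```

Call:
carry_out(deltas=[[0,0.3,0,0,0,0],[0,0.3,0,0,0,0],[0,0.3,0,0,0,0],[0,0.3,0,0,0,0]])

```text
t: 18.4
eef_pos: [0.5127, -0.1773, 0.0767]
ee_rot: [-2.973, 1.561, 0.081]
force: [0.0, 4.8, -1.0]
width: 0.0006
```

```bash
python3 - <<'E'
from h import *
s,T=pose();print(s['t'],s['eef_pos'],s['force'],s['width'])
g=grab('wrist','w19.png')
delta([.5052,-.230,.073],Rdown(-95.3))
E
```

```text
18.4 [ 0.51270379 -0.17731897  0.07668853] [ 0.04262594  4.75605949 -1.02268814] 0.0005815410005364811
shift units [0.09 1.29 0.07] turn units [ 0.07 -0.13  0.01]
```

View pics/w19.png

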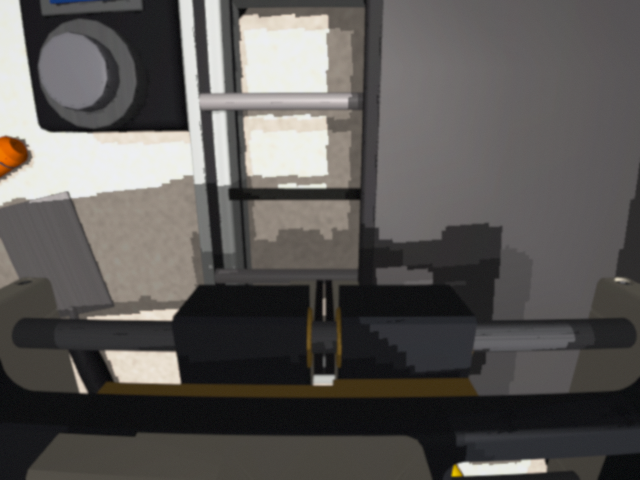

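Call:
carry_out(deltas=[[0.06,0.3,0.02,0,0,0],[0.04,0.3,0.02,0,0,0],[0.02,0.2,0,0,0,0]])

```text
t: 18.75
eef_pos: [0.5097, -0.2129, 0.0734]
ee_rot: [-3.133, 1.558, -0.078]
force: [-0.7, 4.2, 3.1]
width: 0.0005
```

Call:
carry_out(deltas=[[0,0.2,0,0,0,0]])

```text
t: 18.85
eef_pos: [0.5089, -0.2215, 0.0734]
ee_rot: [-3.129, 1.558, -0.074]
force: [1.5, 2.5, -0.6]
width: 0.0001
```

Call:
carry_out(deltas=[[0,0.2,0,0,0,0]])

```text
t: 18.95
eef_pos: [0.5082, -0.2301, 0.0733]
ee_rot: [-3.132, 1.558, -0.077]
force: [0.7, 4.4, 1.9]
width: 0.0005
```

Call:
carry_out(deltas=[[0,0.2,0,0,0,0]])

```text
t: 19.05
eef_pos: [0.5074, -0.2386, 0.0733]
ee_rot: [-3.125, 1.559, -0.071]
force: [0.4, 3.3, 1.8]
width: 0.0004
```

Call:
carry_out(deltas=[[0,0.15,0,0,0,0]])

```text
t: 19.15
eef_pos: [0.5068, -0.2453, 0.0733]
ee_rot: [-3.129, 1.559, -0.075]
force: [1.1, 3.6, 0.6]
width: 0.0005
```

Call:
carry_out(deltas=[[0,0.15,0,0,0,0]])

```text
t: 19.25
eef_pos: [0.5062, -0.2518, 0.0733]
ee_rot: [-3.131, 1.559, -0.077]
force: [0.1, 3.8, 1.2]
width: 0.0002
```

Call:
carry_out(deltas=[[0,0.1,0,0,0,0]])

```text
t: 19.35
eef_pos: [0.5059, -0.255, 0.0733]
ee_rot: [-2.975, 1.558, 0.079]
force: [1.9, 37.6, 14.7]
width: 0.0003
```

Firm stop (37 N) at y = −0.255, consistent with home. Backing off and checking.

Call:
carry_out(deltas=[[0,-0.1,0,0,0,0],[0,-0.2,0,0,0,0]])

```text
t: 19.55
eef_pos: [0.5068, -0.2438, 0.0733]
ee_rot: [-2.986, 1.559, 0.067]
force: [0.7, 0.0, 0.2]
width: 0.0004
```

```bash
python3 - <<'E'
from h import *
import pickle
s,T=pose();print(s['t'],s['eef_pos'],s['force'],s['width'])
g=grab('wrist','w20.png');pickle.dump(g,open('w20.pkl','wb'));g=grab('scene','s20.png');pickle.dump(g,open('s20.pkl','wb'))
E
```

```text
19.55 [ 0.50678259 -0.24381259  0.07327422] [0.70047987 0.00873892 0.22052557] 0.0004308331708057409
```

View pics/w20.png

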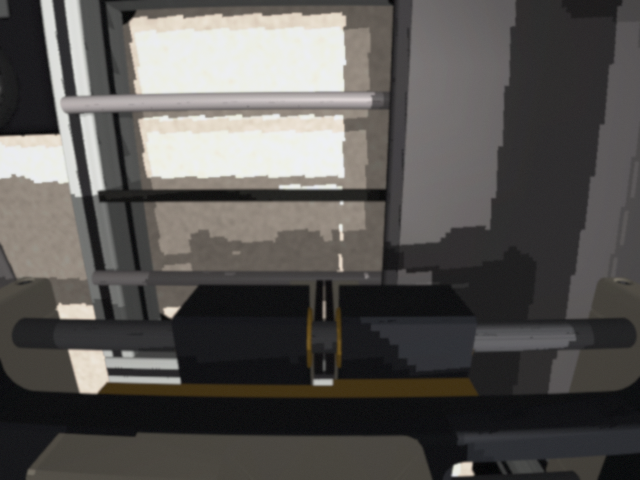

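View pics/s20.png

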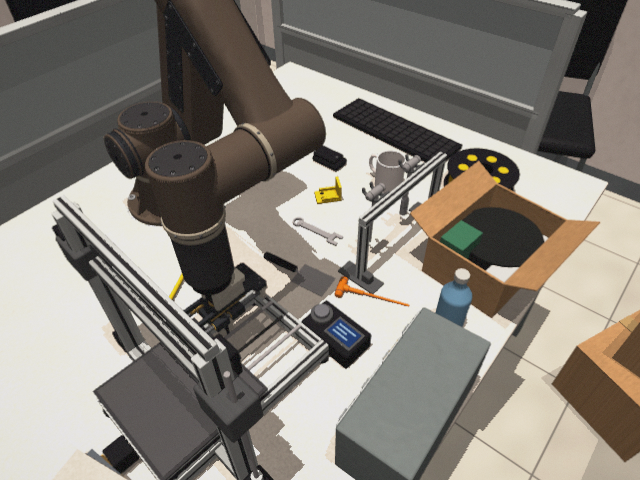

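```bash
python3 - <<'E'
from h import *
import pickle
g=pickle.load(open('w20.pkl','rb'))
a=g['pixels'][:,:,::-1]; cv2.imwrite('pics/w20c.png',cv2.resize(a[0:300,350:480],None,fx=2,fy=2))
for u,v in [(410,30),(404,150),(400,230)]: print(onz(g,u,v,.085).round(4))
w2=pickle.load(open('w18.pkl','rb'))
delta([.53,-.20,.073],Rdown(-95))
E
```

```text
[ 0.6183 -0.2871  0.085 ]
[ 0.5735 -0.2831  0.085 ]
[ 0.5396 -0.2803  0.085 ]
shift units [ 0.02 -1.12 -0.48] turn units [-0.01 -0.17  0.03]
```

View pics/w20c.png

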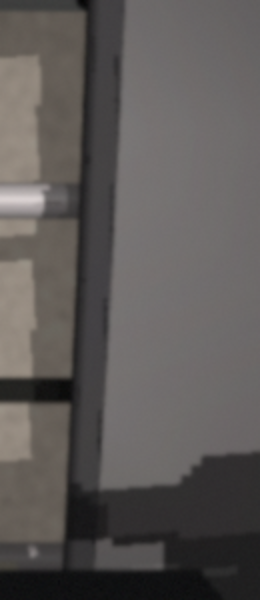

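Bed edge moved about 0.171 m, against a stop, so it is home. Now withdraw, rise and go over the knob.

Call:
carry_out(deltas=[[0,-0.5,0,0,0,0],[0,-0.8,0,0,0,0],[-0.5,-0.6,0,0,0,0],[-0.8,-0.3,0,0,0,0],[-0.8,0,0,0,0,0]])

```text
t: 20.15
eef_pos: [0.5098, -0.1536, 0.1545]
ee_rot: [1.762, 1.57, -1.468]
force: [1.6, -0.0, 1.3]
width: 0.0006
```

```bash
python3 - <<'E'
from h import *
s,T=pose();print(s['t'],s['eef_pos'],s['force'],s['width'])
delta([.628,-.0755,.13],Rdown(-95))
E
```

```text
20.15 [ 0.50981156 -0.15358495  0.15449022] [ 1.62837742 -0.0083521   1.28321005] 0.0006459132547471443
shift units [ 0.61 -2.21 -2.77] turn units [-0.01 -0.   -0.02]
```

Call:
carry_out(deltas=[[0,-0.6,-0.7,0,0,0],[0.1,-0.6,-0.75,0,0,0],[0.1,-0.6,-0.75,0,0,0],[0.1,-0.4,-0.55,0,0,0],[0,0,0,0,0,0]])

```text
t: 20.65
eef_pos: [0.6335, -0.0731, 0.15]
ee_rot: [2.939, 1.559, -0.288]
force: [-0.6, -0.8, -0.1]
width: 0.0007
```

```bash
python3 - <<'E'
from h import *
import pickle
s,T=pose();print(s['t'],s['eef_pos'],s['force'],s['width'])
g=grab('wrist','w21.png');pickle.dump(g,open('w21.pkl','wb'))
delta([.628,-.0755,.072],Rdown(-95))
E
```

```text
20.65 [ 0.6334994  -0.07306972  0.15001045] [-0.5674362  -0.83245938 -0.07731821] 0.000709998636146129
shift units [1.95 0.05 0.12] turn units [ 0.02 -0.16 -0.03]
```

View pics/w21.png

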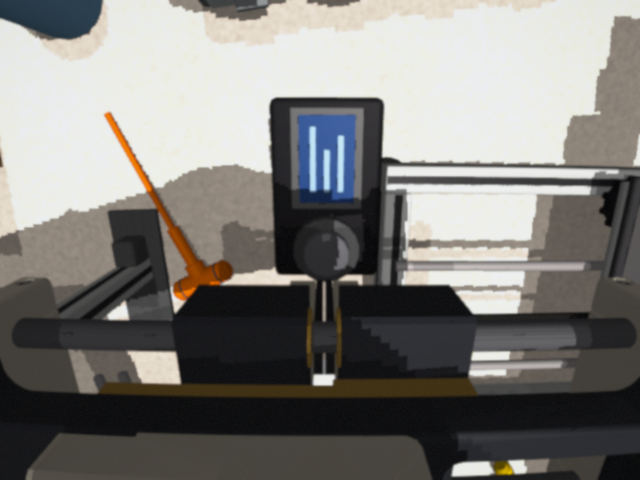

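Knob centred at about (327,248) in the wrist view, right below the fingers.

```bash
python3 - <<'E'
from h import *
import pickle
g=pickle.load(open('w21.pkl','rb'))
a=g['pixels'][:,:,::-1]; cv2.imwrite('pics/w21c.png',cv2.resize(a[205:295,270:385],None,fx=6,fy=6))
for u,v in [(327,248)]: print(onz(g,u,v,.068).round(4),onz(g,u,v,.055).round(4))
E
```

```text
[ 0.6314 -0.0756  0.068 ] [ 0.6273 -0.0754  0.055 ]
```

View pics/w21c.png

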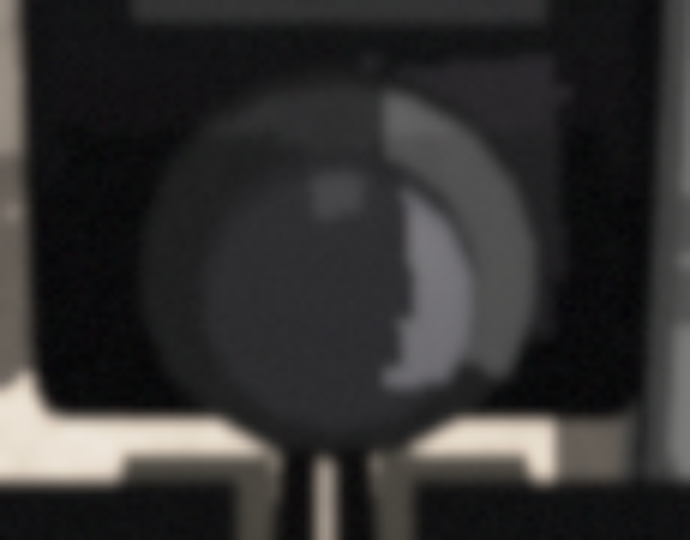

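Call:
carry_out(deltas=[[0.5,0.05,0.08,0,-0.15,0],[0.6,0,0.06,0,0,0],[0.5,0,0,0,0,0],[0.2,0,0,0,0,0]])

```text
t: 21.1
eef_pos: [0.6239, -0.0777, 0.0764]
ee_rot: [1.767, 1.568, -1.461]
force: [-0.9, -0.4, 0.7]
width: 0.0004
```

```bash
python3 - <<'E'
from h import *
s,T=pose();print(s['t'],s['eef_pos'],s['force'],s['width'])
delta([.628,-.0755,.068],Rdown(-95))
E
```

```text
21.1 [ 0.62390405 -0.07773272  0.07638002] [-0.9462572  -0.35098111  0.70405885] 0.0004228224978812895
shift units [ 0.21 -0.07 -0.1 ] turn units [ 0.01 -0.01 -0.04]
```

Call:
carry_out(deltas=[[0.12,-0.06,-0.1,0,0,0],[0.12,0,0,0,0,0]])

```text
t: 21.3
eef_pos: [0.6272, -0.0765, 0.0664]
ee_rot: [1.411, 1.567, -1.817]
force: [-0.4, 3.3, 4.0]
width: 0.0005
```

Call:
carry_out(deltas=[[0.12,0,0,0,0,0]])

```text
t: 21.4
eef_pos: [0.6276, -0.0766, 0.0654]
ee_rot: [1.761, 1.567, -1.466]
force: [-22.3, 9.5, 54.1]
width: 0.0004
```

Call:
carry_out(deltas=[[0.12,0,0,0,0,0]])

```text
t: 21.5
eef_pos: [0.6276, -0.0766, 0.0656]
ee_rot: [1.997, 1.566, -1.229]
force: [-20.1, 7.7, 43.0]
width: 0.0006
```

54 N at z=0.0655 is higher than a full knob press should give. I'll back off and look.

Call:
carry_out(deltas=[[-0.2,0,0,0,0,0],[-0.4,0,0,0,0,0]])

```text
t: 21.7
eef_pos: [0.6274, -0.0764, 0.0922]
ee_rot: [2.236, 1.565, -0.989]
force: [0.5, -0.3, 0.1]
width: 0.0007
```

```bash
python3 - <<'E'
from h import *
import pickle
s,T=pose();print(s['t'],s['eef_pos'],s['force'],s['width']);print(T.round(3))
g=grab('scene','s22.png');a=g['pixels'][:,:,::-1]; cv2.imwrite('pics/s22c.png',cv2.resize(a[220:380,260:420],None,fx=3.7,fy=3.7))
g=grab('wrist','w22.png');a=g['pixels'][:,:,::-1]; cv2.imwrite('pics/w22c.png',cv2.resize(a[205:325,250:405],None,fx=4,fy=4))
b=cv2.imread('pics/scene0.png'); cv2.imwrite('pics/k0.png',cv2.resize(b[295:365,300:375],None,fx=8,fy=8,interpolation=cv2.INTER_CUBIC))
E
```

```text
21.7 [ 0.62736809 -0.07637389  0.09217409] [ 0.49565999 -0.25807617  0.07622141] 0.0006623921082167786
[[ 0.003 -0.083 -0.997  0.627]
 [-0.005 -0.997  0.083 -0.076]
 [-1.     0.005 -0.004  0.092]
 [ 0.     0.     0.     1.   ]]
```

View pics/s22c.png

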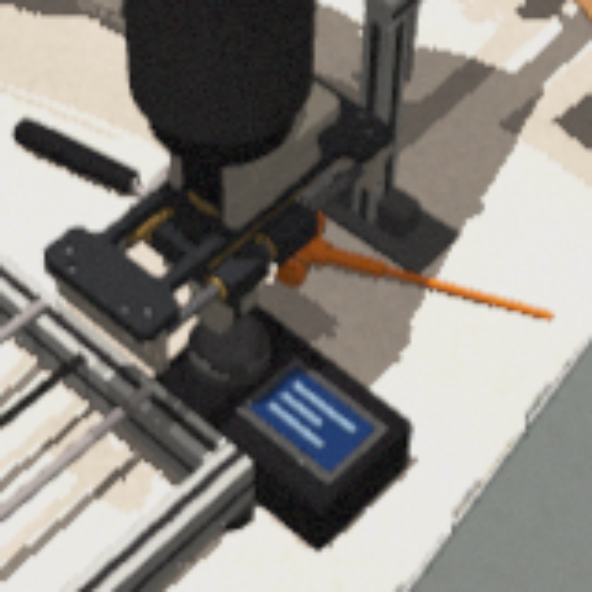

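View pics/w22c.png

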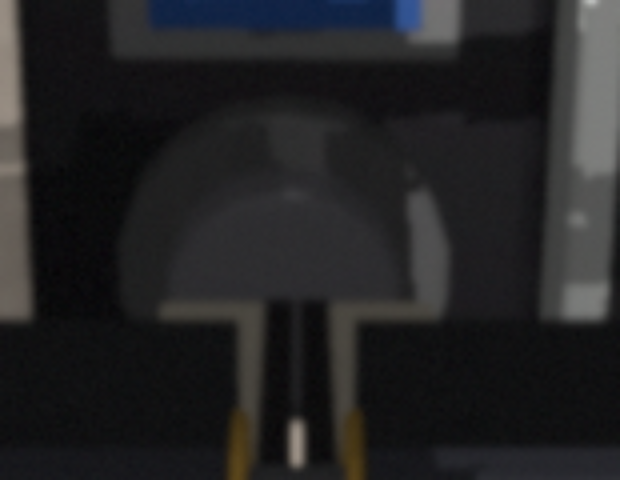

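View pics/k0.png

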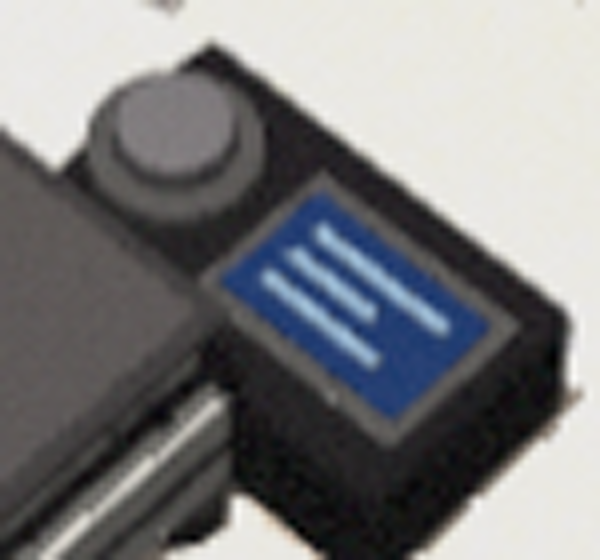

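The knob sits in a raised collar. The closed pair of fingers (42 mm wide) landed on its rim, so the press was only partial (~2.5 mm). I'll press with a single finger (21×19 mm) instead: gripper open, jaws along x, other finger over free desk on the robot's side.

Call:
carry_out(deltas=[[-0.5,0,0,0.5,0,0],[-0.6,0,0,0.9,0,0],[-0.6,0,0,1,0,0],[-0.2,0,0,1,0,0],[0,0,0,1,0,0]])

```text
t: 22.3
eef_pos: [0.6293, -0.0762, 0.1737]
ee_rot: [-3.087, 1.559, -0.346]
force: [0.6, 0.0, -0.4]
width: 0.0006
```

Call:
carry_out(deltas=[[0,0,0,1,0,0],[0,0,0,1,0,0],[0,0,0,1,0,0],[0,0,0,1,0,0],[0,0,0,1,0,0]])

```text
t: 22.8
eef_pos: [0.6302, -0.0764, 0.1743]
ee_rot: [-2.572, 1.556, -0.196]
force: [-0.5, 0.9, -0.6]
width: 0.0003
```

Call:
carry_out(deltas=[[0,0,0,1,0,0],[0,0,0,1,0,0],[0,0,0,1,0,0],[0,0,0,1,0,0],[0,0,0,1,0,0]])

```text
t: 23.3
eef_pos: [0.6305, -0.0767, 0.1734]
ee_rot: [-2.157, 1.555, -0.146]
force: [-0.3, 1.0, -0.2]
width: 0.0005
```

```bash
python3 - <<'E'
from h import *
import pickle
g=pickle.load(open('w21.pkl','rb')); print('knob',onz(g,326.2,255,.068).round(4))
s,T=pose();print(s['t'],s['eef_pos'],s['q']); delta([.5737,-.0755,.16],Rdown(180))
E
```

```text
knob [ 0.6261 -0.0746  0.068 ]
23.3 [ 0.63050933 -0.07671527  0.17338291] [ 0.18896503  0.32153527 -0.17098174  0.00602224 -1.06318101  0.24844615]
shift units [0.31 1.28 0.64] turn units [ 6.31 -0.08  0.22]
```

Opening while finishing the rotation, then shifting.

Call:
carry_out(deltas=[[0,0,0,1,0,0],[0,0,0,1,0,0],[0,0,0,1,0,0],[0,0,0,1,0,0],[0,0,0,1,0,0]], hand=0)

```text
t: 23.8
eef_pos: [0.6308, -0.077, 0.1724]
ee_rot: [-1.75, 1.554, -0.104]
force: [0.1, 0.2, 0.6]
width: 0.035
```

Call:
carry_out(deltas=[[0,0,0,1,0,0.2],[0,0.4,0,0.3,0,0],[0,0.6,0,0,0,0],[0,0.3,0,0,0,0],[0,0,0,0,0,0]])

```text
t: 24.3
eef_pos: [0.5778, -0.0766, 0.1708]
ee_rot: [-2.155, 1.567, -0.607]
force: [-0.4, -0.0, -0.5]
width: 0.0749
```

```bash
python3 - <<'E'
from h import *
import pickle
s,T=pose();print(s['t'],s['eef_pos'],s['width'])
g=grab('wrist','w23.png');pickle.dump(g,open('w23.pkl','wb'))
delta([.5737,-.0755,.085],Rdown(180))
E
```

```text
24.3 [ 0.57782275 -0.07659959  0.17084129] 0.07491741450956102
shift units [2.15 0.13 0.03] turn units [-0.32 -0.03  0.05]
```

View pics/w23.png

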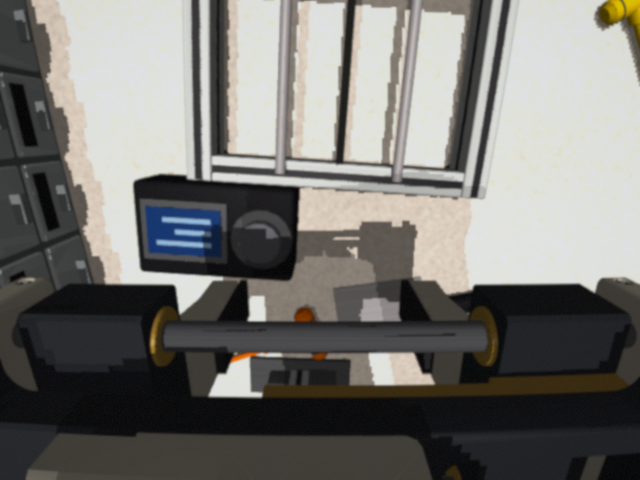

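```bash
python3 - <<'E'
from h import *
import pickle
g=pickle.load(open('w23.pkl','rb'));a=g['pixels'][:,:,::-1]; cv2.imwrite('pics/w23c.png',cv2.resize(a[190:290,210:310],None,fx=6,fy=6))
E
```

```text
(no output)
```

View pics/w23c.png

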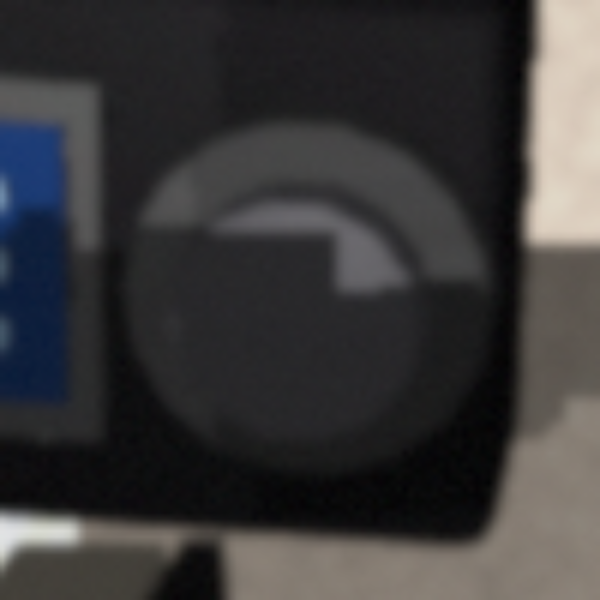

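Call:
carry_out(deltas=[[0.3,0,0,-0.3,0,0],[0.4,0,0,0,0,0],[0.4,0,0,0,0,0],[0.4,0,0,0,0,0],[0,0,0,0,0,0]])

```text
t: 24.85
eef_pos: [0.5826, -0.0765, 0.1064]
ee_rot: [-1.896, 1.564, -0.321]
force: [-0.4, 0.4, -0.1]
width: 0.0877
```

```bash
python3 - <<'E'
from h import *
import pickle
g=pickle.load(open('w23.pkl','rb')); print(onz(g,261,240,.068))
s,T=pose();print(s['t'],s['eef_pos'],s['width'])
g=grab('wrist','w24.png');pickle.dump(g,open('w24.pkl','wb'));a=g['pixels'][:,:,::-1]; cv2.imwrite('pics/w24c.png',cv2.resize(a[190:340,130:330],None,fx=4,fy=4))
H=dict(g);H['T']=np.array(g['hand_eye'])
for y in (-.0435,-.0645):
  for z in (-.0095,.0095): print(y,z,proj(H,[0,y,z]).round(0))
delta([.5737,-.0755,.085],Rdown(180))
E
```

```text
[ 0.62557088 -0.07647348  0.068     ]
24.85 [ 0.58259763 -0.07648327  0.10637654] 0.08772372100199535
-0.0435 -0.0095 [232. 279.]
-0.0435 0.0095 [235. 314.]
-0.0645 -0.0095 [190. 279.]
-0.0645 0.0095 [194. 314.]
shift units [0.56 0.24 0.03] turn units [ 0.07 -0.03  0.11]
```

View pics/w24c.png

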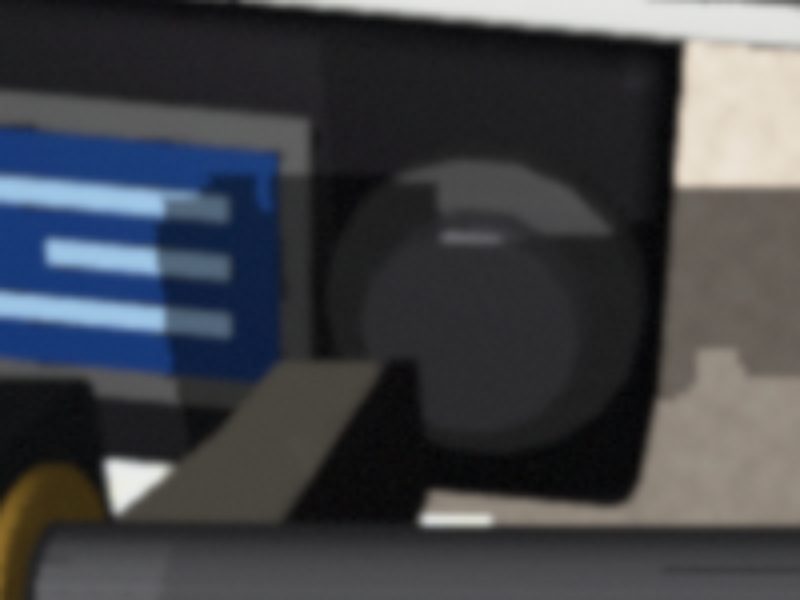

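```bash
python3 - <<'E'
from h import *
import pickle
g=pickle.load(open('w23.pkl','rb')); print(onz(g,260.8,243.3,.068))
g=pickle.load(open('w24.pkl','rb')); k=onz(g,247.5,272.5,.068); print(k); print('px of finger centre ground at tip',T if 0 else '')
delta([.627-.0543,-.0765,.075],Rdown(180))
E
```

```text
[ 0.6259275  -0.07378274  0.068     ]
[ 0.62751387 -0.07374612  0.068     ]
px of finger centre ground at tip 
shift units [0.81 0.27 0.  ] turn units [ 0.07 -0.03  0.11]
```

Call:
carry_out(deltas=[[0,0.28,0.05,0,0,0.1],[0.3,0.03,0,0,0,0],[0.3,0,0,0,0,0],[0,0,0,0,0,0]])

```text
t: 25.3
eef_pos: [0.5714, -0.0743, 0.083]
ee_rot: [-2.207, 1.567, -0.63]
force: [-0.2, -0.3, -0.3]
width: 0.0878
```

```bash
python3 - <<'E'
from h import *
import pickle
s,T=pose();print(s['t'],s['eef_pos'],s['width'],s['force'])
print('finger',(T@[0,-.0543,0,1]).round(4))
delta([.5727,-.075,.062],Rdown(180))
g=grab('wrist','w25.png');a=g['pixels'][:,:,::-1]; cv2.imwrite('pics/w25c.png',cv2.resize(a[190:340,130:330],None,fx=4,fy=4))
g=grab('scene','s25.png');a=g['pixels'][:,:,::-1]; cv2.imwrite('pics/s25c.png',cv2.resize(a[240:380,260:400],None,fx=4,fy=4))
E
```

```text
25.3 [ 0.57143145 -0.07426528  0.08304619] 0.08784582608759761 [-0.2280562  -0.29791366 -0.33965328]
finger [ 0.6257 -0.0739  0.0832  1.    ]
shift units [ 0.53 -0.03 -0.02] turn units [ 0.09 -0.03  0.04]
```

View pics/w25c.png

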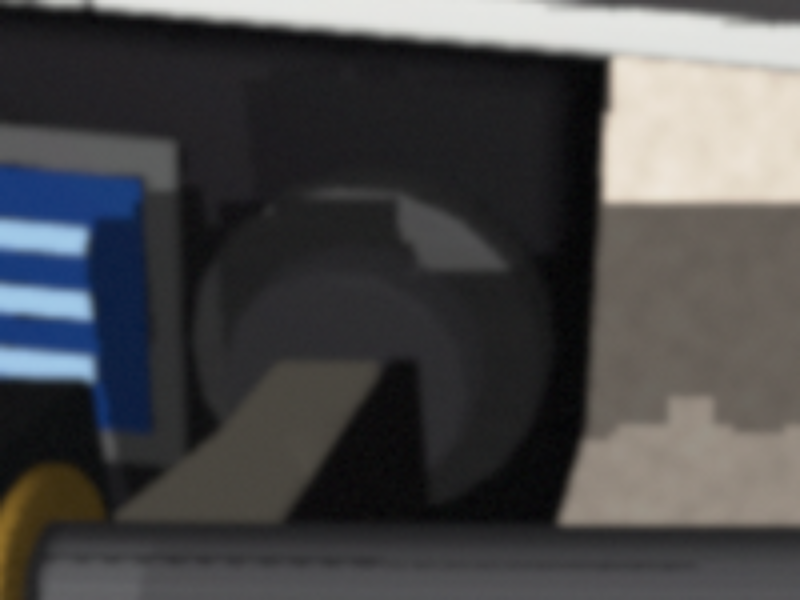

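View pics/s25c.png

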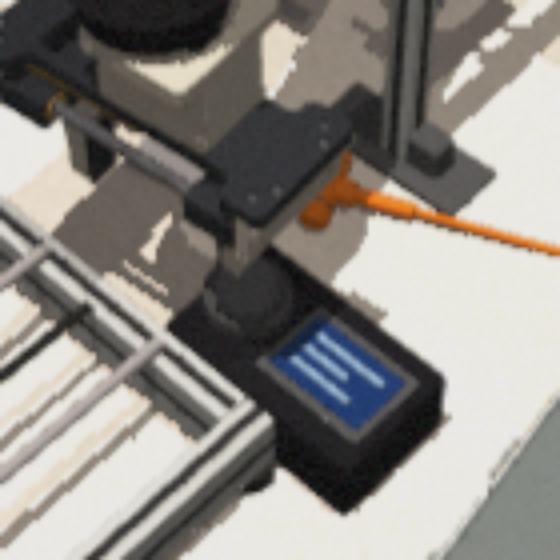

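Finger footprint is centred on the knob's inner disc. Pressing in small steps.

Call:
carry_out(deltas=[[0.2,0,0,0,0,0],[0.15,0,0,0,0,0]])

```text
t: 25.6
eef_pos: [0.5737, -0.0742, 0.071]
ee_rot: [-1.827, 1.563, -0.25]
force: [-1.0, 0.6, 1.8]
width: 0.0875
```

Call:
carry_out(deltas=[[0.12,0,0,0,0,0]])

```text
t: 25.7
eef_pos: [0.5738, -0.0742, 0.0659]
ee_rot: [-1.827, 1.563, -0.249]
force: [-2.3, -0.1, 5.7]
width: 0.0877
```

Call:
carry_out(deltas=[[0.1,0,0,0,0,0]])

```text
t: 25.8
eef_pos: [0.5742, -0.0744, 0.0646]
ee_rot: [-1.901, 1.562, -0.322]
force: [-25.7, 7.5, 59.3]
width: 0.0876
```

Stop again at about the same height, and the force rose smoothly from 1.8 N (z=0.071) to 5.7 N (z=0.066) before it. That is 6 mm of spring travel to the knob's end stop. Easing off slightly and checking visually.

Call:
carry_out(deltas=[[-0.03,0,0,0,0,0]])

```text
t: 25.9
eef_pos: [0.5741, -0.0744, 0.0672]
ee_rot: [-1.891, 1.561, -0.311]
force: [-2.6, 0.7, 4.5]
width: 0.0877
```

```bash
python3 - <<'E'
from h import *
s,T=pose();print(s['t'],s['eef_pos'],s['force'],(T@[0,-.0543,0,1]).round(4))
g=grab('wrist','w26.png');a=g['pixels'][:,:,::-1]; cv2.imwrite('pics/w26c.png',cv2.resize(a[190:340,130:330],None,fx=4,fy=4))
print(pose()[0]['force'])
E
```

```text
25.9 [ 0.57414009 -0.07441806  0.06717903] [-2.55548483  0.70223608  4.46026626] [ 0.6284 -0.0739  0.0677  1.    ]
[-3.20385678  0.44348743  4.92550916]
```

View pics/w26c.png

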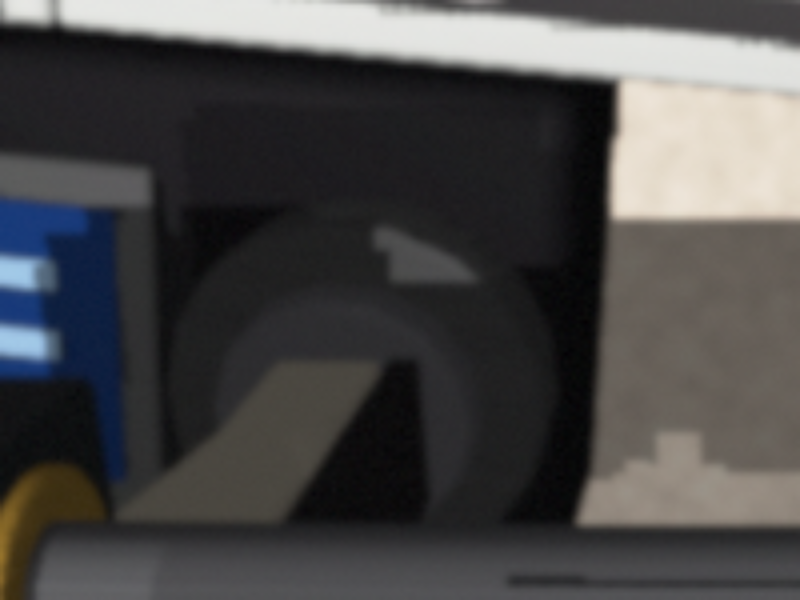

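The disc/collar size ratio dropped from 0.694 to 0.668, which means the knob went down about 6 mm with the finger well inside the collar. So it was fully pressed. Releasing and retracting for the final checks.

Call:
carry_out(deltas=[[-0.3,0,0,0,0,0],[-0.7,0,0,0,0,0],[-0.9,0,0,0,0,0],[-0.9,0,0,0,0,0],[-0.9,0,0,0,0,0]])

```text
t: 26.45
eef_pos: [0.57, -0.0744, 0.2164]
ee_rot: [3.046, 1.567, -1.657]
force: [2.0, 0.4, 0.6]
width: 0.0876
```

Call:
carry_out(deltas=[[-0.6,0.5,0,0,0,0],[0,0.9,0,0,0,0],[0,0.9,0,0,0,0],[0,0.5,0,0,0,0],[0,0,0,0,0,0]])

```text
t: 26.95
eef_pos: [0.4576, -0.0757, 0.249]
ee_rot: [-1.824, 1.558, -0.245]
force: [0.4, 0.2, 1.1]
width: 0.0876
```

```bash
python3 - <<'E'
from h import *
import pickle
s,T=pose();print(s['t'],s['eef_pos'],s['force'])
for n in ('scene','top','wrist'):
  g=grab(n,n+'F.png');pickle.dump(g,open(n+'F.pkl','wb'))
E
```

```text
26.95 [ 0.45761103 -0.0757234   0.24900732] [0.35812701 0.2112074  1.07701528]
```

View pics/sceneF.png

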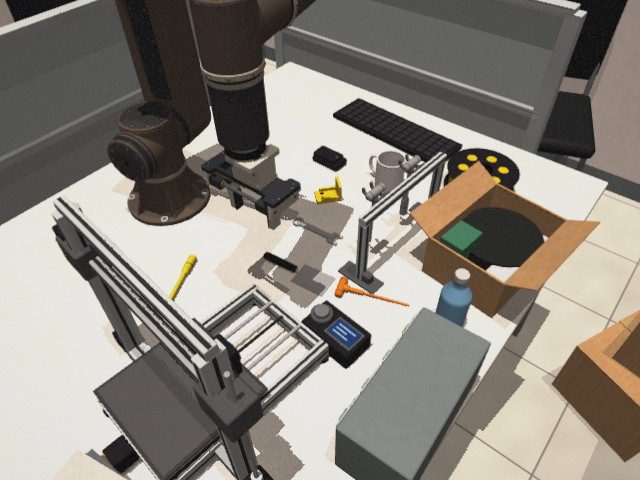

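View pics/topF.png

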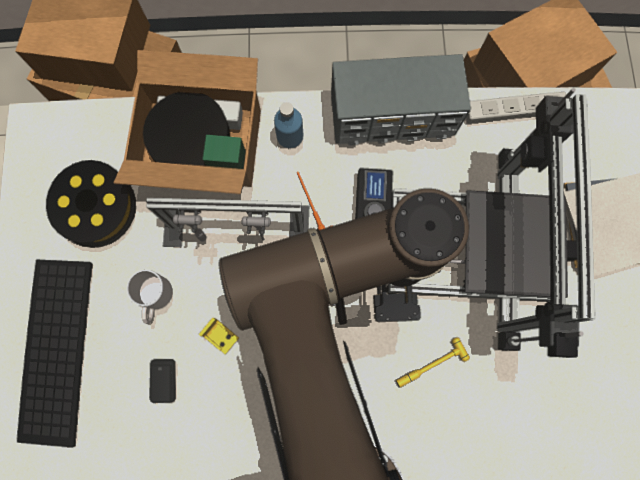

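```bash
python3 - <<'E'
from h import *
import pickle
a=cv2.imread('pics/topF.png'); b=cv2.imread('pics/sceneF.png')
c=cv2.resize(a[185:265,140:320],(765,340),interpolation=cv2.INTER_CUBIC)
d=cv2.resize(b[140:260,330:470],(380,326),interpolation=cv2.INTER_CUBIC); e=cv2.resize(b[295:365,300:375],(380,326),interpolation=cv2.INTER_CUBIC)
cv2.imwrite('pics/F.png',cv2.resize(np.vstack([np.pad(c,((0,0),(0,0),(0,0))),np.hstack([d,e,np.zeros((326,5,3),np.uint8)])]),(690,600)))
P=pickle.load(open('topF.pkl','rb'));S=pickle.load(open('sceneF.pkl','rb'))
print('edge',onz(P,467,200,.085).round(4),onz(P,467,280,.085).round(4)); print('old edge fit y at x=.6:',-.1122-.0019)
print('wrench',onz(P,188,223,.206).round(4))
for f in ('scene',):
  x=cv2.absdiff(cv2.imread('pics/scene0.png'),b)
E
```

```text
edge [ 0.6443 -0.2848  0.085 ] [ 0.4617 -0.2705  0.085 ]
old edge fit y at x=.6: -0.1141
wrench [0.5804 0.321  0.206 ]
```

View pics/F.png

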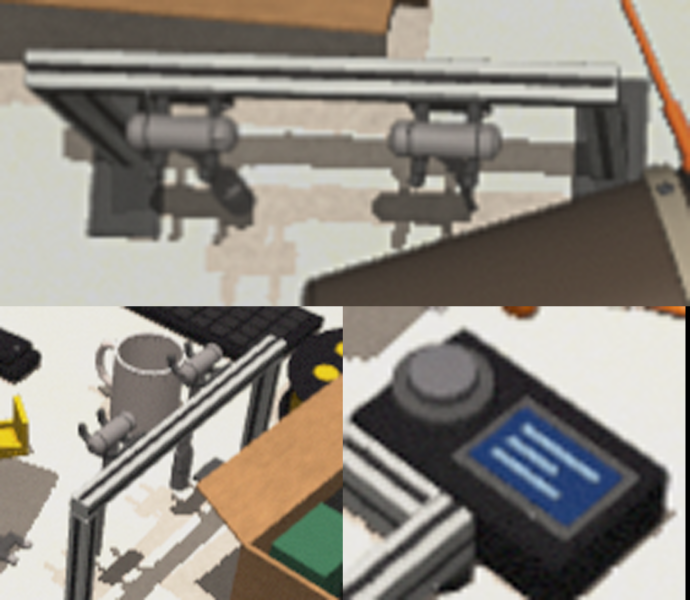

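The wrench and hex key both hang squarely, the knob has sprung back, and the bed is home. Handing in.

```bash
python3 - <<'E'
from station import arm
print(arm.job_done()); print(arm.get_state()['t'])
E
```

```text
the job is handed in; nothing more can be done
None
the job is handed in; nothing more can be done
```

The job is handed in, done in the order asked. The clock read 27 s at my last check.

**What was done**
- I gripped the wrench by its bar ends at 50 N and lifted it level, clear of the bed.
- I eased to 8 N so the shaft swung down, waited until it hung still, and tightened back to 50 N.
- I hung it on the empty fork, let go, and pushed the bed back until it hit its stop.
- I pressed the start knob and drew the arm clear.

**Last checks**
- **Wrench:** its bar lies across both wires with the shaft hanging down. The hex key still hangs on its own fork.
- **Bed:** its front edge moved about 0.17 m (0.171 from the wrist camera, 0.167 from the top camera) and ended against a hard stop at about 37 N.
- **Knob:** it has sprung back out, and the arm is touching nothing.

**What did not go cleanly**
- **Slip in the grip:** while swinging, the bar slid about 4–5 mm toward the fingertips, but it stayed held.
- **Knob pressed twice:** with the fingers closed it stopped at 54 N. I thought they had caught the collar, so I pressed again with one finger, up to 59 N. Both stopped at about the same height, so the first press was probably full too. Those forces were at the fingertips; no other part of the gripper looked to be in contact.
- **Knob height:** the force readings put the knob's free top about 3–5 mm above the stated 68 mm, so the arm's height reading was slightly off there. The drop seen in the pictures was about 6 mm.
- **Orange look-alike:** it toppled onto the desk early on, when the arm was nowhere near it.

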